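# Put the breakfast corner back in order

### The arm

A 7-joint arm with a two-finger parallel gripper is mounted at the origin on the work surface; the furniture and walls round the work are solid. World frame = base frame: x ahead of the robot, y to its left, z up, the work surface at z = 0. Lengths are in m, angles in rad, forces in N, time in s.
With the tool pointing down it reaches from about 0.425 to 0.875 m from the base axis. Payload 8.4 kg.
Tool frame: the origin (TCP) lies at the very end of the fingers, on their centre line; the grasp point (between the pads) lies 19 mm behind it; z points along the fingers, y is the direction in which the jaws open and shut (so a half turn about z gives the same grasp; the last joint's range is limited). The gripper opens to 87 mm and grips with 3 to 60 N. Pads are 19 mm wide; open, the fingers measure 117 mm over their backs; the gripper's body (75 mm by 190 mm) begins 51 mm behind the grasp point.
Start: joints at [1.111, 0.333, 0.04, 1.465, -0.013, 1.343, -0.059], TCP at [0.229, -0.608, 0.223] pointing down, gripper open.
Joint ranges: [-2.58, 2.58], [-0.38, 2.09], [-1.3, 1.39], [0.25, 2.4], [-1.5, 4.64], [0.08, 2.09], [-2.65, 2.65]. Speed limits (rad/s): [2.22, 2.22, 2.79, 2.79, 3.14, 3.14, 3.14].

### API

Orientations are given as a rotation vector (axis times angle).
In Python, from plant import robot, cams, order, spotter gives the robot as it stands.
- The arm moves only by the tool jog_arm, never from a script. Its argument "rows" is text: rows parted by semicolons, each of 7 numbers parted by spaces: the closure in counts, from 0 (fully open) to 255 (shut), then the shift along the tool's x, y, z in cm, then the turn, a rotation vector about the tool's x, y, z in rad. In form: claw tx ty tz ax ay az; .... A call has 1 to 10 rows; each row is the pose to reach, as a shift and turn from the pose measured when the call began, along the tool's axes at that moment; what a row does not reach only later rows make up. A row lasts 1/10 s, in which the tool goes at most 50 mm and 8.59 degrees, less where a joint would pass 70% of its speed; a pose out of reach is approached as far as the arm can. A call with a gripper value outside its range is refused whole. The fingers move at their own pace and stop on an object; "grip_force" is the grip in N (left out, the last holds). Time passes only in rows, so rows that repeat a pose let the fingers close. It gives the time, the measured TCP pose, the force and the opening at its end, in the units of the state.
- robot.get_obs(): the state, without advancing time (a new reading comes with each control period).
- cams.capture(name): name is "scene" or "top"; returns a dict with "frame" (420x560x3 uint8, red, green, blue), "fx", "fy", "cx", "cy" (pixels), "R" (3x3) and "t" (3): a world point X has camera coordinates R X + t. Camera axes: x right, y down, z forward; pixel columns grow to the right and rows downward; lengths in m; the calibration is good to about 2 mm. A picture is of the moment at which its call begins. There is no depth.
- order.job_done(): hands the job in, once; it reports no verdict.
Trained networks look in a picture, given as the dict that the camera call returned (one of the last four; its "shot" number tells which), for a name from the list of things; names that differ only in an ending like _2 or _b are one class to them, and where a whole thing is asked for, a point or a joint stands for the part that bears it (a point fixed in the world has none). Each returns a list of dicts, best first, with "confidence" (0 to 1); they miss things now and then, are a little off and sometimes report something else, mostly with a low value. They report only what shows in the picture. A call takes as long as a camera call. They do not tell look-alikes from the thing itself.
- spotter.boxes_of(label, picture): "location" ([x, y, z] in m, in world coordinates, good to about 4 mm: the middle of the surface that is visible of it).
- spotter.trace(label, picture): "mask" (420x560 bool, what is visible of it).
- spotter.tip_of(label, picture): "location" ([x, y, z] in m, in world coordinates, good to about 4 mm: a listed point, or the origin of a listed thing).
The state is a dict: "t": time; "joint_positions": joint angles; "qd": joint speeds; "effort": joint torques, N m; "ee_pos": TCP position; "orientation": TCP orientation; "force": force on the tool from outside, world axes, zero at the start; "wrist_torque": the same for the moment, N m; "grip_width": opening from 0.0 (shut) to 1.0 (fully open).
Only numpy, scipy, OpenCV 4.12 (cv2) and the standard library are available. Lean on these libraries where they do the work, as an engineer would, in place of code of your own. Each camera call takes 0.05 s, during which the arm holds its last target.

### The job

Breakfast is over: first shut the lid of the bread bin, and only then take every breakfast board out of the drying rack and lean it, handle slot up, against the front of the bin, side by side, each with its lower edge on the worktop and tilted back just enough to stand safely. Put every tea tin lying on the worktop into the sloped tea rack, one to a lane, lying along the lane and slid right down until its end rests against the stop; the tins may go in at any time. Leave the mug, the pepper mill and the salt shaker alone.

Things in the scene. Friction and masses are not known exactly. Their poses are not given: they have to be found in the camera images.
- bread_bin: slim white bread bin, fixed: 140 mm deep (x), 360 mm wide (y), 125 mm high. Origin: centre of its underside on the worktop; its front face (local x = -70 mm) looks along its -x, roughly to the robot; z up. With the lid shut its top is at 137 mm and the lid's front edge stands at local x = -74 mm: a board leaned on the bin touches that edge
- bin_lid (a joint): angle of the bin's wooden lid: 0 shut and flat, grows as its front edge swings up and back (max 1.3). Hinge line along the bin's y at local x = +70, z = 125 mm. Plate 144 mm from hinge to front edge, 366 wide, 12 thick above the hinge line; grip strip on top (100 along y, 12 wide, 12 high, middle 118 mm from hinge). Stiff: stays where left; 2 to 4 N down on the front edge shuts it
- lid_edge (a point): middle of the upper front edge of the lid; moves with the lid
- drying_rack: wooden drying rack, fixed: base 210 (x) x 130 (y) x 15 mm, origin at the centre of its underside. Three slots across it, at local x = -65, 0 and +65 mm, each between two pairs of dowels (9 mm thick, tops 83 mm above the worktop, at y = -35 and +35 mm); the free gap of a slot is 17 mm. Some slots may be empty
- board_1: wooden breakfast board, loose, 0.16 kg: 12 mm thick (its x), 100 mm wide (its y), 200 mm long (its z). Origin: middle of its lower edge; z points to the handle end. The handle slot (50 mm wide, from z = 150 to 174 mm) leaves a top bar 26 mm high, which is pinched across the 12 mm thickness. At the start it stands upright in a slot of the drying rack, lower edge 15 mm up; may be absent
- board_2: wooden breakfast board, loose, 0.16 kg: 12 mm thick (its x), 100 mm wide (its y), 200 mm long (its z). Origin: middle of its lower edge; z points to the handle end. The handle slot (50 mm wide, from z = 150 to 174 mm) leaves a top bar 26 mm high, which is pinched across the 12 mm thickness. At the start it stands upright in a slot of the drying rack, lower edge 15 mm up; may be absent
- board_3: wooden breakfast board, loose, 0.16 kg: 12 mm thick (its x), 100 mm wide (its y), 200 mm long (its z). Origin: middle of its lower edge; z points to the handle end. The handle slot (50 mm wide, from z = 150 to 174 mm) leaves a top bar 26 mm high, which is pinched across the 12 mm thickness. At the start it stands upright in a slot of the drying rack, lower edge 15 mm up; may be absent
- tea_rack: wooden stand under the tea tray, fixed; origin on the worktop under its middle. The tray's four lanes are 50 mm wide, with middles at tray y = -84, -28, 28 and 84 mm, parted by ribs 9 mm high above the floor and 6 mm thick. Slippery: a tin let go on the floor slides down by itself or with a light push
- tea_tray: sloped tray of the tea rack, fixed, rising away from the robot at 0.40 rad. Origin: on its floor surface at the inner face of the stop, mid-width, 26 mm above the worktop; x runs up the slope, y across, z square to the floor. Floor from x = 0 (stop, 24 mm high) to x = 200 mm (open upper end), 230 mm wide. A tin resting against the stop has its centre at x = 45, z = 20 mm
- tin_1: closed metal tea tin with a darker lid at one end, loose, 0.09 kg, a rectangular block 90 mm (its x, lid end +x) x 44 mm (its y) x 40 mm (its z). Origin at its centre. At the start it lies on the worktop, 44 mm side down, so that its 44 mm width is gripped from above; may lie either way round in the rack; it may be absent
- tin_2: closed metal tea tin with a darker lid at one end, loose, 0.09 kg, a rectangular block 90 mm (its x, lid end +x) x 44 mm (its y) x 40 mm (its z). Origin at its centre. At the start it lies on the worktop, 44 mm side down, so that its 44 mm width is gripped from above; may lie either way round in the rack; it may be absent
- tin_3: closed metal tea tin with a darker lid at one end, loose, 0.09 kg, a rectangular block 90 mm (its x, lid end +x) x 44 mm (its y) x 40 mm (its z). Origin at its centre. At the start it lies on the worktop, 44 mm side down, so that its 44 mm width is gripped from above; may lie either way round in the rack; it may be absent
- tin_4: closed metal tea tin with a darker lid at one end, loose, 0.09 kg, a rectangular block 90 mm (its x, lid end +x) x 44 mm (its y) x 40 mm (its z). Origin at its centre. At the start it lies on the worktop, 44 mm side down, so that its 44 mm width is gripped from above; may lie either way round in the rack; it may be absent
- mug_plain: white mug 79 x 114 x 89 mm, a bystander; origin at the underside
- mill: dark wooden pepper mill 58 x 58 x 150 mm, a bystander; origin at the centre of the underside
- shaker: salt shaker 44 x 44 x 90 mm, a bystander; origin at the centre of the underside
Things that resemble listed ones, but are neither listed nor needed, are in the scene too. What is shaped like the board_2 but blue is not meant.

How it is judged:
On the way, in this order (a step that is already met when the one before it is completed fails the run):
1. the bread bin's lid is shut (value of joint bin_lid below 0.04 rad), for 0.2 s.
2. every board leans against the front of the bin (angle between board_1's own z axis and vertical between 0.09 and 0.55 rad and height (world z) of each of board_1, board_2, board_3 below 0.008 m and contact force between each of board_1, board_2, board_3 and bread_bin above 0.03 N and x of board_1 in the frame of bread_bin between -0.19 and -0.072 m and angle between the y axis of each of board_1, board_2, board_3 and the y axis of bread_bin, either way round below 0.3 rad and angle between board_2's own z axis and vertical between 0.09 and 0.55 rad and x of board_2 in the frame of bread_bin between -0.19 and -0.072 m and angle between board_3's own z axis and vertical between 0.09 and 0.55 rad and x of board_3 in the frame of bread_bin between -0.19 and -0.072 m), for 0.3 s.
At the end, for the whole second after the job is handed in: Lid shut (<0.04 rad). Each board present: lower edge on the worktop in front of the bin, handle up, tilted back 5-31 deg, touching the bin, square to it within 17 deg. Each tin present: flat in a lane of the tea rack, along it within 7 deg, lower end within 5 mm of the stop. All at rest (all of step 2 and value of joint bin_lid below 0.04 rad and x of tin_1 in the frame of tea_tray between 0.04 and 0.05 m and z of tin_1 in the frame of tea_tray between 0.015 and 0.026 m and y of tin_1 in the frame of tea_tray between -0.115 and 0.115 m and angle between the x axis of each of tin_1, tin_2, tin_3, tin_4 and the x axis of tea_tray, either way round below 0.12 rad and x of tin_2 in the frame of tea_tray between 0.04 and 0.05 m and z of tin_2 in the frame of tea_tray between 0.015 and 0.026 m and y of tin_2 in the frame of tea_tray between -0.115 and 0.115 m and x of tin_3 in the frame of tea_tray between 0.04 and 0.05 m and z of tin_3 in the frame of tea_tray between 0.015 and 0.026 m and y of tin_3 in the frame of tea_tray between -0.115 and 0.115 m and x of tin_4 in the frame of tea_tray between 0.04 and 0.05 m and z of tin_4 in the frame of tea_tray between 0.015 and 0.026 m and y of tin_4 in the frame of tea_tray between -0.115 and 0.115 m and linear speed of each of board_1, board_2, board_3, tin_1, tin_2, tin_3, tin_4 below 0.02 m/s).
It fails at once if the mug is moved more than 30 mm or tipped over (distance of mug_plain from where it was at the start of the episode above 0.03 m or angle between mug_plain's own z axis and vertical above 0.4 rad).
It fails at once if the pepper mill is moved more than 30 mm or tipped over (distance of mill from where it was at the start of the episode above 0.03 m or angle between mill's own z axis and vertical above 0.4 rad).
It fails at once if the salt shaker is moved more than 30 mm or tipped over (distance of shaker from where it was at the start of the episode above 0.03 m or angle between shaker's own z axis and vertical above 0.4 rad).
It fails at once if a board is set down on the worktop while the bread bin is still open (value of joint bin_lid above 0.3 rad and height (world z) of any of board_1, board_2, board_3 below 0.008 m).
Of board_1, board_2, board_3 only 2 to 3 are there at a start; the rules pass over those that are not, and their reading is None.
Of tin_1, tin_2, tin_3, tin_4 only 3 to 4 are there at a start; the rules pass over those that are not, and their reading is None.
At some moment in a run one of tin_1, tin_2, tin_3, tin_4 may be knocked a few centimetres aside while the robot is not near it.
It also fails if it takes over 210 s, if anything falls off the work surface, if the arm or the gripper's body presses on something with over 40 N, if the wrist force passes 120 N, or if a joint passes its speed limit or range.

## Working session

There is one attempt and no reset: what is moved stays moved. The work goes in short steps, Python scripts to look and compute and a tool call to move; the robot and the scene stay as the last step left them, time stands still between calls to the robot, and variables do not carry over. Pictures are saved under pics/ and viewed, and the job is handed in when it is done.

Besides the shell and the picture viewer there is one more tool, called after "Call:" by a JSON object that holds its "name" and its "arguments", one argument or row to a line. jog_arm: Moves the arm, as the interface text tells. Its arguments: {"type":"object","properties":{"rows":{"type":"string"},"grip_force":{"type":"number"}},"required":["rows"]}

```bash
ls; mkdir -p pics
cat > h.py <<'E'
import numpy as np, cv2
from plant import robot, cams, order, spotter
from scipy.spatial.transform import Rotation as Rn
def save(p,n,crop=None,s=1):
    f=p["frame"]
    if crop: a,b,c,d=crop; f=f[b:d,a:c]
    f=cv2.resize(f,None,fx=s,fy=s,interpolation=cv2.INTER_CUBIC)
    cv2.imwrite("pics/%s.png"%n,f[:,:,::-1])
def proj(p,X):
    c=p["R"]@np.asarray(X,float)+np.asarray(p["t"]).ravel()
    return np.array([p["fx"]*c[0]/c[2]+p["cx"],p["fy"]*c[1]/c[2]+p["cy"]])
def ray(p,u,v,z):
    d=np.array([(u-p["cx"])/p["fx"],(v-p["cy"])/p["fy"],1.]);R=np.asarray(p["R"]);t=np.asarray(p["t"]).ravel()
    o=-R.T@t;d=R.T@d
    return o+d*(z-o[2])/d[2]
E
python3 - <<'E'
from h import *
np.set_printoptions(precision=3,suppress=True)
o=robot.get_obs();print(o)
for n in("scene","top"):
    p=cams.capture(n);save(p,n+"0",s=1.4);print(n,-np.asarray(p["R"]).T@np.asarray(p["t"]).ravel(),p["fx"])
    for l in("bread_bin","lid_edge","drying_rack","board_1","tea_rack","tea_tray","tin_1","mug_plain","mill","shaker"):
        for q in spotter.tip_of(l,p): print(l,np.round(q["location"],3),round(q["confidence"],2),proj(p,q["location"]).round())
E
```

```text
pics
{'t': 0.0, 'joint_positions': array([ 1.111,  0.334,  0.04 ,  1.466, -0.013,  1.343, -0.059]), 'qd': array([ 0.   ,  0.001,  0.   , -0.001,  0.   ,  0.   ,  0.001]), 'effort': array([  0.001, -65.636,   1.335, -40.381,  -0.06 ,   0.045,   0.   ]), 'ee_pos': array([ 0.229, -0.608,  0.222]), 'orientation': array([-3.089, -0.563,  0.001]), 'force': array([ 0.054, -0.101, -0.065]), 'wrist_torque': array([ 0.036, -0.02 ,  0.06 ]), 'grip_width': 0.9972601593673059}
scene [0.047 0.906 1.389] 535.6794246368391
bread_bin [ 0.658  0.029 -0.004] 0.61 [234. 223.]
lid_edge [0.62  0.029 0.219] 0.82 [242. 181.]
drying_rack [0.497 0.378 0.004] 0.79 [217. 330.]
board_1 [0.554 0.403 0.016] 0.87 [195. 326.]
board_1 [0.435 0.349 0.012] 0.84 [241. 330.]
board_1 [ 0.292  0.258 -0.   ] 0.72 [302. 329.]
board_1 [0.495 0.378 0.017] 0.66 [218. 328.]
tea_rack [ 0.529 -0.329  0.001] 0.95 [318. 167.]
tea_tray [ 0.441 -0.301  0.026] 0.64 [338. 176.]
tea_tray [0.437 0.35  0.015] 0.58 [241. 329.]
tin_1 [0.453 0.082 0.023] 0.87 [281. 256.]
tin_1 [ 0.414 -0.159  0.02 ] 0.83 [327. 208.]
tin_1 [0.43  0.194 0.022] 
[... 375 characters left out ...]
 276.]
top [-0.419 -0.139  1.291] 471.2989139216186
bread_bin [0.66  0.027 0.001] 0.6 [286. 199.]
lid_edge [0.617 0.029 0.216] 0.77 [283. 166.]
lid_edge [ 0.701  0.288 -0.002] 0.67 [217. 184.]
drying_rack [0.497 0.374 0.001] 0.75 [179. 224.]
drying_rack [0.434 0.352 0.016] 0.72 [179. 237.]
board_1 [0.498 0.371 0.014] 0.69 [179. 222.]
board_1 [0.288 0.262 0.002] 0.57 [194. 280.]
board_1 [0.433 0.352 0.016] 0.55 [179. 237.]
tea_rack [ 0.533 -0.333 -0.004] 0.71 [386. 241.]
tea_tray [ 0.44  -0.3    0.023] 0.78 [377. 258.]
tin_1 [0.453 0.086 0.02 ] 0.62 [258. 241.]
tin_1 [0.432 0.195 0.023] 0.6 [225. 242.]
mill [ 0.7    0.364 -0.002] 0.86 [197. 182.]
shaker [ 0.701  0.289 -0.001] 0.65 [217. 183.]
```

View pics/scene0.png

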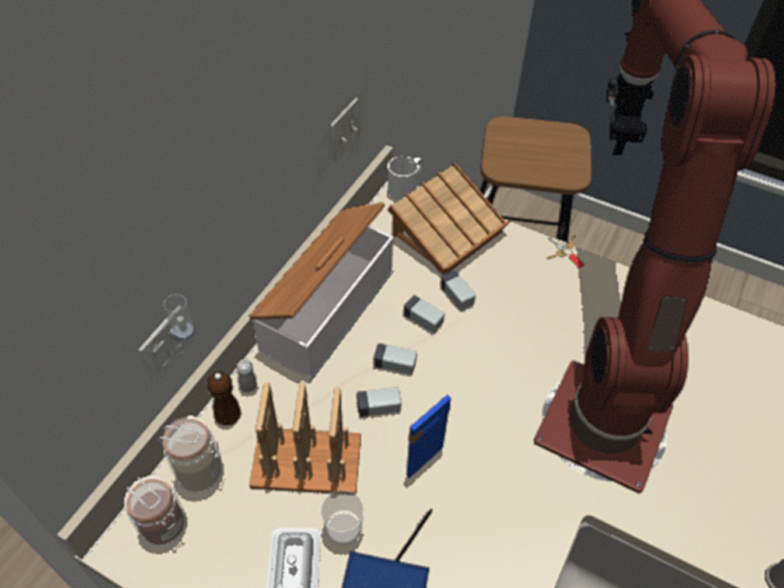

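View pics/top0.png

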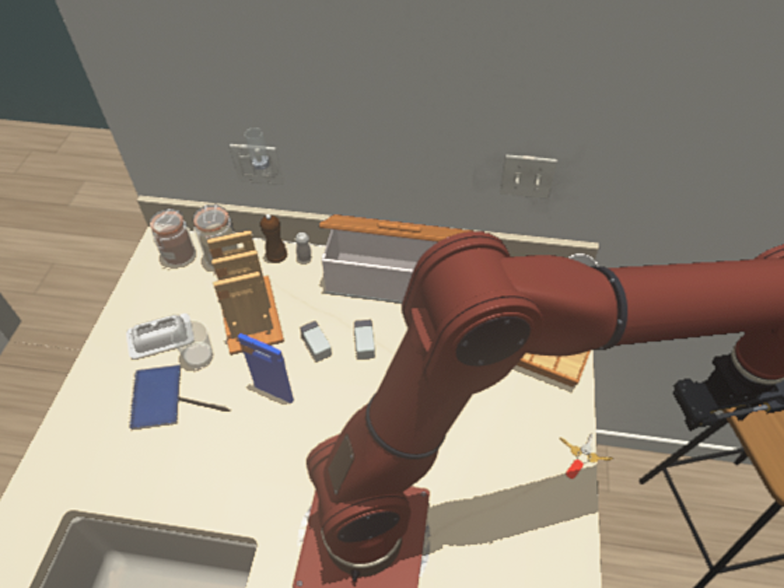

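The scene picture shows three wooden boards in the drying rack, at about (191,305), (216,300) and (240,300) in image pixels. The look-alike is the blue board standing at about (306,313). Four tins lie at (283,256), (303,224), (328,207) and (271,287). The bin lid is open at about 0.6 rad and the tea rack is empty, at (320,155). Next I fit the poses precisely from the masks.

```bash
cat >> h.py <<'E'
from scipy.optimize import minimize
def boxpts(x0,x1,y0,y1,z0,z1): return np.array([[a,b,c] for a in(x0,x1) for b in(y0,y1) for c in(z0,z1)])
def sil(p,P):
    m=np.zeros((420*4,560*4),np.uint8)
    h=cv2.convexHull(np.array([proj(p,x)*4+1.5 for x in P],np.float32)).astype(np.int32)
    cv2.fillConvexPoly(m,h,1); return cv2.resize(m.astype(np.float32),(560,420),interpolation=cv2.INTER_AREA)
def fitbox(obs,P,x0,y0,yaws):
    """obs: list of (p,mask); fit x,y,yaw of point cloud hull P"""
    def f(v):
        R=Rn.from_euler('z',v[2]).as_matrix();Q=P@R.T+[v[0],v[1],0];c=0
        for p,m in obs:
            s=sil(p,Q);mm=m.astype(np.float32);c+=1-np.minimum(s,mm).sum()/np.maximum(s,mm).sum()
        return c
    best=None
    for y in yaws:
        r=minimize(f,[x0,y0,y],method='Nelder-Mead',options=dict(initial_simplex=[[x0,y0,y],[x0+.008,y0,y],[x0,y0+.008,y],[x0,y0,y+.25]],maxiter=90))
        if best is None or r.fun<best.fun: best=r
    return best.x,best.fun
TIN=boxpts(-.045,.045,-.022,.022,0,.04)
def masks(l,p,minc=.3): return [(q["confidence"],q["mask"]) for q in spotter.trace(l,p) if q["confidence"]>minc]
def fittins(cam="scene"):
    p=cams.capture(cam);out=[]
    for c,m in masks("tin_1",p):
        v,u=np.nonzero(m);g=ray(p,u.mean(),v.mean(),.022)
        if not(.0005<len(u)/1e5<.03): continue
        x,e=fitbox([(p,m)],TIN,g[0],g[1],[0,.8,1.57,-.8]); out.append((x,e,c,len(u)))
    return p,out
E
python3 - <<'E'
from h import *
np.set_printoptions(precision=3,suppress=True)
for cam in("scene","top"):
    p,o=fittins(cam)
    for x in o: print("tin",x[0],round(x[1],3),round(x[2],2),x[3],proj(p,[x[0][0],x[0][1],.02]).round())
p=cams.capture("scene")
s=np.sin(.4);c=np.cos(.4)
for l in("tea_rack","tea_tray","drying_rack","bread_bin","bin_lid","board_1"):
    for cf,m in masks(l,p,.4):
        v,u=np.nonzero(m);print(l,round(cf,2),len(u),u.mean().round(),v.mean().round(),u.min(),u.max(),v.min(),v.max())
save(p,"tea",(270,110,370,200),7.5);save(p,"bin",(170,130,290,270),4);save(p,"rack",(170,265,270,355),7.5)
E
```

```text
tin [ 0.417 -0.163  2.532] 0.141 0.88 425 [327. 207.]
tin [0.453 0.08  0.315] 0.121 0.87 517 [282. 256.]
tin [ 0.454 -0.061 -0.173] 0.138 0.73 470 [302. 224.]
tin [ 0.716  0.348 -0.77 ] 0.157 0.68 626 [160. 285.]
tin [0.43  0.193 0.607] 0.172 0.59 522 [270. 287.]
tin [0.432 0.196 0.612] 0.136 0.85 388 [225. 242.]
tin [0.453 0.083 0.264] 0.103 0.67 364 [260. 241.]
tea_rack 0.97 3935 318.0 156.0 277 362 117 195
drying_rack 0.62 2341 220.0 331.0 178 257 303 351
bread_bin 0.78 7076 231.0 208.0 178 280 145 269
bin_lid 0.79 2574 225.0 188.0 178 274 144 227
board_1 0.95 1018 305.0 311.0 290 321 282 339
board_1 0.89 512 240.0 311.0 235 244 277 345
board_1 0.62 670 191.0 306.0 183 199 273 340
```

Run:
```python
import cv2;print([cv2.imread("pics/%s.png"%n).shape for n in("tea","bin","rack")])
```

```text
[(675, 750, 3), (560, 480, 3), (675, 750, 3)]
```

View pics/tea.png

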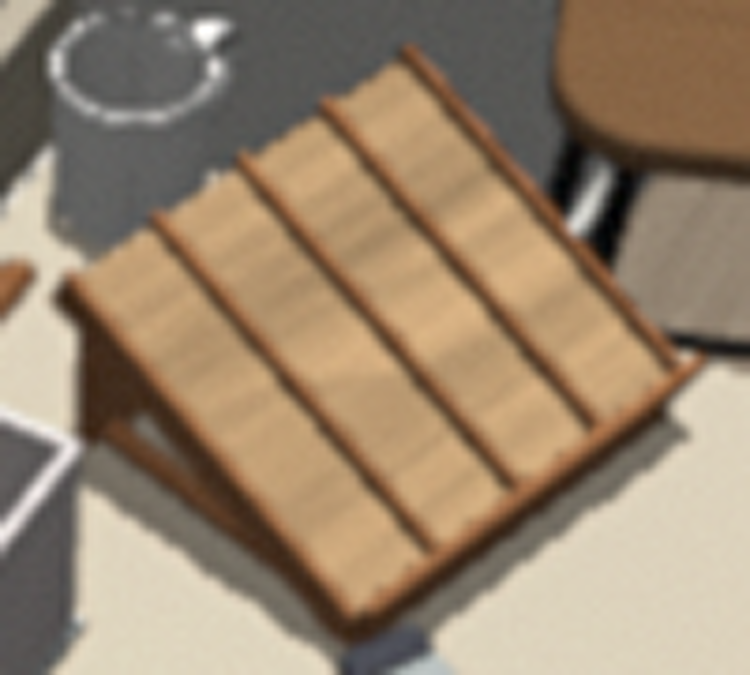

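View pics/bin.png

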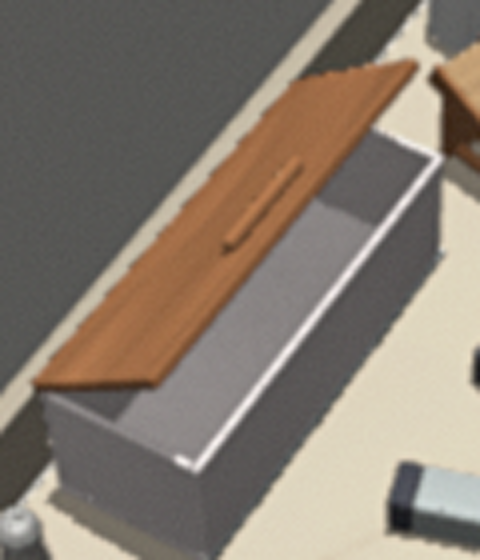

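View pics/rack.png

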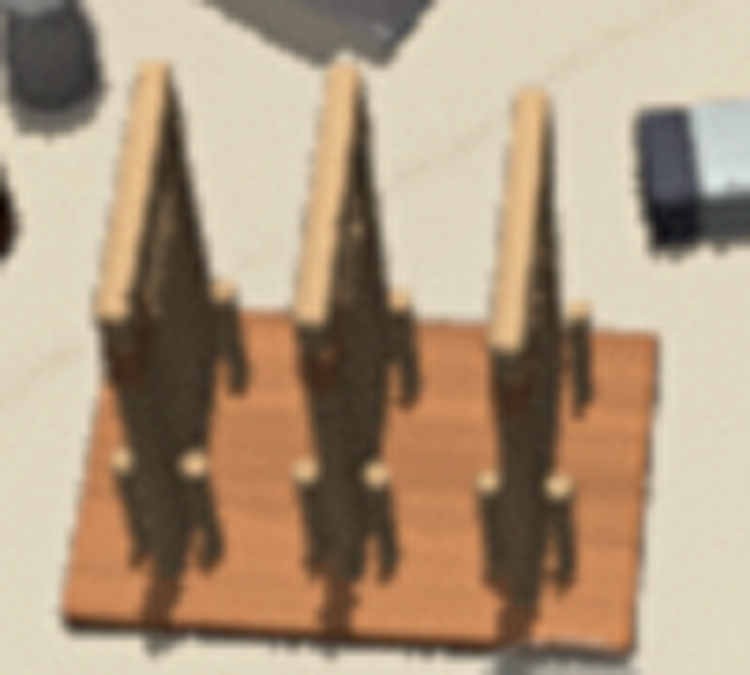

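Run:
```python
from h import *
from scipy.optimize import least_squares
np.set_printoptions(precision=3,suppress=True)
p=cams.capture("scene")
def T(v,P): 
    return np.asarray(P)@Rn.from_euler('z',v[2]).as_matrix().T+[v[0],v[1],0]
def fit(pl,px,v0):
    f=lambda v: np.concatenate([proj(p,X)-q for X,q in zip(T(v,pl),px)])
    r=least_squares(f,v0,loss='soft_l1');print(r.x,f(r.x).reshape(-1,2).round(1).tolist());return r.x
off=np.array([170,130]);px=lambda L,o,s:[np.array(a)/s-.5+.5/s+np.array(o) for a in L]
print("bin");fit([[-.07,.18,.125],[-.07,-.18,.125],[-.07,-.18,0],[-.07,.18,0]],px([(195,467),(438,158),(440,255),(205,558)],off,4),[.659,.028,0])
print("rack")
pl=[[x,.035,.083] for x in(.078,.052,.013,-.013,-.052,-.078)]+[[.105,.065,.015],[-.105,.065,.015],[-.105,-.065,.015]]
pq=[(123,460),(195,462),(306,468),(377,473),(488,483),(560,486),(62,615),(632,640),(657,335)]
fit(pl,px(pq,(170,265),7.5),[.496,.376,.42])
for a,b in(((532,95),(508,345)),((345,68),(313,318)),((155,68),(112,310))):
    A,B=[ray(p,*q,.215) for q in px([a,b],(170,265),7.5)];d=B-A
    print("board top",(A+B)/2,np.linalg.norm(d),"normal yaw",np.arctan2(-d[0],d[1]))
print("tray")
s,c=np.sin(.4),np.cos(.4)
W=lambda x,y,z:[x*c-z*s,y,.026+x*s+z*c]
pl=[W(.2,y,.009) for y in(.112,.056,0,-.056,-.112)]
x=fit(pl,px([(75,282),(158,215),(243,155),(328,100),(410,48)],(270,110),7.5),[.44,-.3,-.33])
# with lower rib points free x
lo=px([(432,550),(515,487),(592,428),(675,365)],(270,110),7.5);ys=[.056,0,-.056,-.112]
def f(v):
    P=T(v,pl+[W(v[3],y,.009) for y in ys]); return np.concatenate([proj(p,X)-q for X,q in zip(P,px([(75,282),(158,215),(243,155),(328,100),(410,48)],(270,110),7.5)+lo)])
r=least_squares(f,[.44,-.3,-.33,.01]);print(r.x,f(r.x).round(1))
```

```text
bin
[ 0.662  0.024 -0.021] [[-0.4, 0.2], [1.1, -1.4], [-0.2, -0.4], [-0.1, 1.0]]
rack
[0.495 0.374 0.449] [[-0.1, -0.1], [0.0, 0.2], [-0.2, 0.2], [0.1, 0.1], [-0.0, -0.4], [0.2, -0.3], [-0.7, 0.1], [0.2, 1.2], [0.4, -0.8]]
board top [0.435 0.35  0.215] 0.09491631689840359 normal yaw 0.46117374574717823
board top [0.495 0.372 0.215] 0.09573850195581673 normal yaw 0.4633006062176834
board top [0.553 0.403 0.215] 0.09279025576426164 normal yaw 0.4504708727537151
tray
[ 0.438 -0.306 -0.289] [[-0.2, -0.8], [0.3, 0.2], [0.3, 0.4], [-0.1, 0.2], [-0.3, -0.2]]
[ 0.44  -0.302 -0.309  0.003] [-0.9 -0.9 -0.1  0.2  0.1  0.6 -0.   0.6 -0.1  0.3  0.  -0.4  0.1 -0.2
  0.7 -0.4  0.2  0.2]
```

```bash
cat >> h.py <<'E'
import sys
def Rd(psi,tilt=0,lean=0):
    """tool down, jaw axis yaw psi; tilt: rotate about tool x; then"""
    y=np.array([np.cos(psi),np.sin(psi),0]);z=np.array([0,0,-1.]);x=np.cross(y,z)
    return np.column_stack([x,y,z])@Rn.from_euler('x',tilt).as_matrix()
def rows(wps,o=None):
    """wps: list (claw,pos,R). prints rows rel. to current pose"""
    o=o or robot.get_obs();R0=Rn.from_rotvec(o["orientation"]).as_matrix();p0=np.asarray(o["ee_pos"])
    for c,P,R in wps:
        d=R0.T@(np.asarray(P)-p0)*100;a=Rn.from_matrix(R0.T@R).as_rotvec()
        print("%d %.1f %.1f %.1f %.3f %.3f %.3f"%(c,*d,*a), " dist %.1f ang %.0f"%(np.linalg.norm(d),np.degrees(np.linalg.norm(a))))
E
python3 - <<'E'
from h import *
rows([(255,[.30,-.55,.33],Rd(-1.1)),(255,[.618,.03,.30],Rd(0)),(255,[.617,.03,.225],Rd(0))])
E
```

```text
255 8.7 -2.9 -10.7 -0.000 -0.000 -0.110  dist 14.1 ang 6
255 58.9 -46.0 -7.7 -0.000 -0.000 -1.210  dist 75.1 ang 69
255 58.8 -46.0 -0.2 -0.000 -0.000 -1.210  dist 74.7 ang 69
```

Call:
{"name": "jog_arm", "arguments": {
  "rows": "255 8.7 -2.9 -10.7 0 0 -0.11; 255 8.7 -2.9 -10.7 0 0 -0.11; 255 8.7 -2.9 -10.7 0 0 -0.11; 255 58.9 -46 -9 0 0 -1.21; 255 58.9 -46 -9 0 0 -1.21; 255 58.9 -46 -9 0 0 -1.21; 255 58.9 -46 -9 0 0 -1.21; 255 58.9 -46 -9 0 0 -1.21; 255 58.9 -46 -9 0 0 -1.21; 255 58.9 -46 -9 0 0 -1.21",
  "grip_force": 25
}}

```text
t: 2.7
ee_pos: [0.4691, -0.2414, 0.3209]
orientation: [2.269, 2.171, -0.0]
force: [1.5, -0.8, 0.2]
grip_width: 0.166
```

Run:
```python
from h import *
print(robot.get_obs()["ee_pos"])
rows([(255,[.618,.03,.30],Rd(0)),(255,[.617,.03,.225],Rd(0))])
```

```text
[ 0.46908321 -0.24143631  0.32085493]
255 27.8 13.7 2.1 0.001 0.001 -0.044  dist 31.0 ang 3
255 27.8 13.6 9.6 0.001 0.001 -0.044  dist 32.4 ang 3
```

Call:
{"name": "jog_arm", "arguments": {
  "rows": "255 27.8 13.7 2.1 0 0 -0.044; 255 27.8 13.7 2.1 0 0 -0.044; 255 27.8 13.7 2.1 0 0 -0.044; 255 27.8 13.7 2.1 0 0 -0.044; 255 27.8 13.7 2.1 0 0 -0.044; 255 27.8 13.7 2.1 0 0 -0.044; 255 27.8 13.7 2.1 0 0 -0.044; 255 27.8 13.7 2.1 0 0 -0.044;255 27.8 13.7 2.1 0 0 -0.044"
}}

```text
t: 3.6
ee_pos: [0.6181, 0.029, 0.2997]
orientation: [2.222, 2.22, -0.001]
force: [-0.7, -0.5, -0.4]
grip_width: 0.007
```

Run:
```python
from h import *
print(robot.get_obs()["ee_pos"])
h=np.array([.731,.125])
W=[]
W.append((255,[.617,.03,.225],Rd(0)))
for th in(.55,.45,.35,.25,.15,.05,0,0):
    W.append((255,[.731-.134*np.cos(th)-.012*np.sin(th)*0,.03,.125+.134*np.sin(th)+.012*np.cos(th)],Rd(0)))
rows(W);p=cams.capture("scene");save(p,"lid1",(150,80,350,250),3)
```

```text
[0.61810311 0.02903103 0.29971792]
255 0.1 -0.1 7.5 0.000 0.001 -0.001  dist 7.5 ang 0
255 0.1 -0.1 9.4 0.000 0.001 -0.001  dist 9.4 ang 0
255 0.1 -0.8 10.6 0.000 0.001 -0.001  dist 10.6 ang 0
255 0.1 -1.3 11.7 0.000 0.001 -0.001  dist 11.8 ang 0
255 0.1 -1.7 13.0 0.000 0.001 -0.001  dist 13.1 ang 0
255 0.1 -2.0 14.3 0.000 0.001 -0.001  dist 14.4 ang 0
255 0.1 -2.1 15.6 0.000 0.001 -0.001  dist 15.7 ang 0
255 0.1 -2.1 16.3 0.000 0.001 -0.001  dist 16.4 ang 0
255 0.1 -2.1 16.3 0.000 0.001 -0.001  dist 16.4 ang 0
```

View pics/lid1.png

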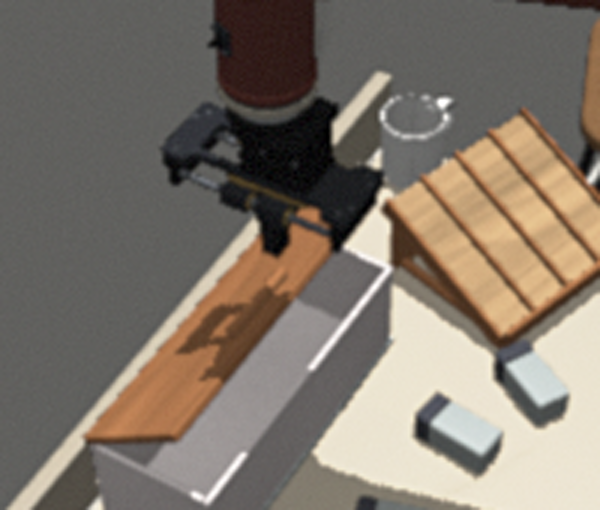

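Call:
{"name": "jog_arm", "arguments": {
  "rows": "255 8 -0.1 0 0 0 0;255 8 -0.1 3 0 0 0;255 8 -0.1 7.5 0 0 0;255 8 -0.2 9.4 0 0 0;255 8 -0.8 10.6 0 0 0;255 8 -1.3 11.7 0 0 0;255 8 -1.7 13 0 0 0"
}}

```text
t: 4.35
ee_pos: [0.6006, 0.1068, 0.1701]
orientation: [2.224, 2.216, -0.002]
force: [-5.8, 1.2, 4.0]
grip_width: 0.008
```

Call:
{"name": "jog_arm", "arguments": {
  "rows": "255 0 -0.2 0.7 0 0 0;255 0 -0.3 1.3 0 0 0;255 0 -0.4 2 0 0 0;255 0 -0.4 2.6 0 0 0;255 0 -0.4 3.2 0 0 0;255 0 -0.4 3.2 0 0 0"
}}

```text
t: 4.95
ee_pos: [0.597, 0.1065, 0.1378]
orientation: [2.225, 2.215, -0.002]
force: [0.2, -0.9, -0.3]
grip_width: 0.005
```

Call:
{"name": "jog_arm", "arguments": {
  "rows": "255 0 0 0.1 0 0 0;255 0 0 0.2 0 0 0;255 0 0 0.3 0 0 0"
}}

```text
t: 5.25
ee_pos: [0.5972, 0.1066, 0.1372]
orientation: [2.224, 2.214, -0.001]
force: [-13.4, -2.7, 28.9]
grip_width: 0.006
```

```bash
cat >> h.py <<'E'
TRAY=(.440,-.301,-.315)
def tray(x,y,z):
    s,c=np.sin(.4),np.cos(.4);Rz=Rn.from_euler('z',TRAY[2]).as_matrix()
    return Rz@[x*c-z*s,y,.026+x*s+z*c]+[TRAY[0],TRAY[1],0]
def Rtray():
    Rz=Rn.from_euler('z',TRAY[2]).as_matrix();s,c=np.sin(.4),np.cos(.4)
    X=Rz@[c,0,s];Z=Rz@[-s,0,c];Y=np.cross(Z,X)
    return np.column_stack([X,-Y,-Z])   # tool x up-slope, y = -tray y, z into floor
E
python3 - <<'E'
from h import *
R=Rd(-.61-np.pi/2)
rows([(50,[.59,.1,.24],Rd(0)),(50,[.417,-.163,.16],R),(50,[.417,-.163,.012],R)])
print(Rtray(),Rd(-.315-np.pi/2))
E
```

```text
50 -0.7 -0.7 -10.3 0.002 0.003 -0.004  dist 10.3 ang 0
50 -27.0 -17.9 -2.2 0.004 -0.000 2.176  dist 32.5 ang 125
50 -27.0 -17.9 12.6 0.004 -0.000 2.176  dist 34.8 ang 125
[[ 8.75741458e-01 -3.09816471e-01  3.70257550e-01]
 [-2.85359867e-01 -9.50796379e-01 -1.20648217e-01]
 [ 3.89418342e-01 -1.38777878e-17 -9.21060994e-01]] [[ 0.95079638 -0.30981647  0.        ]
 [-0.30981647 -0.95079638  0.        ]
 [ 0.          0.         -1.        ]]
```

Call:
{"name": "jog_arm", "arguments": {
  "rows": "50 -0.7 -0.7 -5 0 0 0;50 -0.7 -0.7 -10 0 0 0;50 -27 -17.9 -7 0 0 2.176;50 -27 -17.9 -7 0 0 2.176;50 -27 -17.9 -7 0 0 2.176;50 -27 -17.9 -7 0 0 2.176;50 -27 -17.9 -7 0 0 2.176;50 -27 -17.9 -7 0 0 2.176;50 -27 -17.9 -7 0 0 2.176;50 -27 -17.9 -7 0 0 2.176"
}}

```text
t: 6.25
ee_pos: [0.4152, -0.1653, 0.2074]
orientation: [3.088, 0.554, 0.002]
force: [1.3, 0.5, -0.0]
grip_width: 0.774
```

Run:
```python
from h import *
np.set_printoptions(precision=3,suppress=True)
o=robot.get_obs();print(o["ee_pos"],o["joint_positions"])
p=cams.capture("scene");print(spotter.tip_of("lid_edge",p)[:1]);save(p,"lid2",(150,80,350,300),2.7)
R=Rd(-.61-np.pi/2)
rows([(50,[.417,-.163,.16],R),(50,[.417,-.163,.012],R)])
```

```text
[ 0.415 -0.165  0.207] [ 0.626 -0.06  -0.333  1.939 -0.017  1.256 -0.917]
[{'location': [0.5869, 0.0312, 0.1386], 'confidence': 0.97}]
50 0.0 -0.0 4.8 0.003 -0.003 0.972  dist 4.8 ang 56
50 -0.0 -0.1 19.6 0.003 -0.003 0.972  dist 19.6 ang 56
```

View pics/lid2.png

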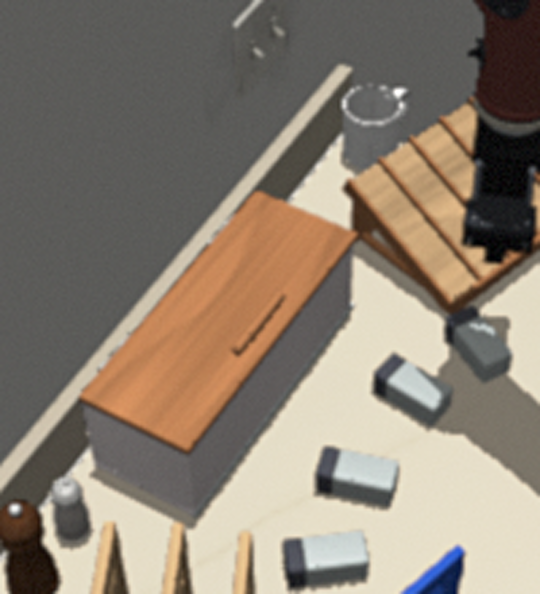

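The lid is shut: the plate lies flat around (230,185), and lid_edge reads z = 0.139. The tins are unchanged. Next I go down on the tin nearest the tea rack, at (327,207).

Call:
{"name": "jog_arm", "arguments": {
  "rows": "50 0 0 4.8 0 0 0.972;50 0 0 4.8 0 0 0.972;50 0 0 4.8 0 0 0.972;50 0 0 4.8 0 0 0.972;50 0 0 4.8 0 0 0.972;50 0 0 4.8 0 0 0.972;50 0 0 4.8 0 0 0.972;50 0 0 10 0 0 0.972;50 0 0 15 0 0 0.972;50 0 0 19.6 0 0 0.972"
}}

```text
t: 7.35
ee_pos: [0.418, -0.1632, 0.0104]
orientation: [2.998, -0.932, 0.008]
force: [0.2, -1.3, -0.6]
grip_width: 0.798
```

Call:
{"name": "jog_arm", "arguments": {
  "rows": "50 0 0 0 0 0 0;255 0 0 0 0 0 0;255 0 0 0 0 0 0;255 0 0 0 0 0 0;255 0 0 0 0 0 0;255 0 0 0 0 0 0"
}}

```text
t: 7.95
ee_pos: [0.4193, -0.1637, 0.0121]
orientation: [2.997, -0.931, 0.013]
force: [-1.5, 0.1, 9.4]
grip_width: 0.512
```

Run:
```python
from h import *
o=robot.get_obs();P=o["ee_pos"];print(P,o["joint_positions"])
R=Rtray()
rows([(255,[P[0],P[1],.12],Rd(-.61-np.pi/2)),(255,tray(.135,.084,.10),R),(255,tray(.135,.084,.016),R)])
```

```text
[ 0.41931323 -0.16368069  0.01205758] [ 0.60873969  0.182564   -0.35986282  2.14593823  0.09237505  0.81851835
 -1.98147548]
255 0.1 0.0 -10.8 0.000 -0.009 0.008  dist 10.8 ang 1
255 15.4 -0.3 -15.7 0.059 0.389 -0.283  dist 22.0 ang 28
255 18.5 -1.3 -8.0 0.059 0.389 -0.283  dist 20.2 ang 28
```

Call:
{"name": "jog_arm", "arguments": {
  "rows": "255 0 0 -5 0 0 0;255 0 0 -10.8 0 0 0;255 15.4 -0.3 -15.7 0.059 0.389 -0.283;255 15.4 -0.3 -15.7 0.059 0.389 -0.283;255 15.4 -0.3 -15.7 0.059 0.389 -0.283;255 15.4 -0.3 -15.7 0.059 0.389 -0.283;255 15.4 -0.3 -15.7 0.059 0.389 -0.283;255 15.4 -0.3 -15.7 0.059 0.389 -0.283;255 17.0 -0.8 -11.8 0.059 0.389 -0.283;255 18.3 -1.2 -8.6 0.059 0.389 -0.283"
}}

```text
t: 8.95
ee_pos: [0.5764, -0.2565, 0.0991]
orientation: [2.981, -0.474, 0.605]
force: [-0.5, 0.1, -1.9]
grip_width: 0.506
```

Run:
```python
from h import *
o=robot.get_obs();P=o["ee_pos"];print(P,o["grip_width"],o["force"],o["joint_positions"])
print(tray(.135,.084,.016))
p=cams.capture("scene");save(p,"t1",(270,110,370,200),7.5)
R=Rtray()
rows([(255,tray(.135,.084,.013),R),(40,tray(.135,.084,.013),R),(40,tray(.135,.084,.10),R)])
```

```text
[ 0.5764322  -0.25651609  0.09911571] 0.5058703028376348 [-0.47281631  0.13096917 -1.89206131] [ 0.65983347  0.16776854 -0.32506173  2.01406298  0.07469801  0.5688272
 -1.59087687]
[ 0.57832556 -0.25772631  0.09330845]
255 0.4 0.1 0.4 -0.001 0.007 -0.001  dist 0.6 ang 0
40 0.4 0.1 0.4 -0.001 0.007 -0.001  dist 0.6 ang 0
40 0.3 0.1 -8.3 -0.001 0.007 -0.001  dist 8.3 ang 0
```

View pics/t1.png

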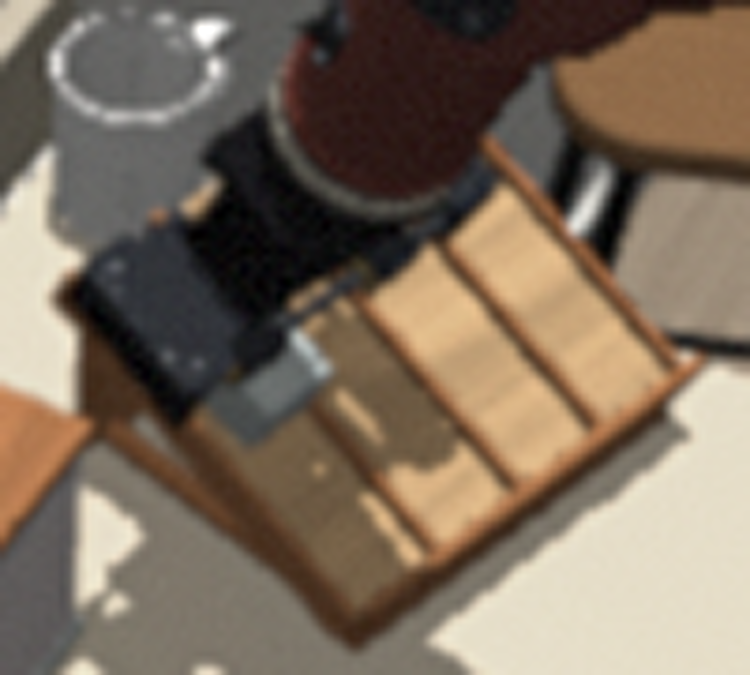

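Call:
{"name": "jog_arm", "arguments": {
  "rows": "255 0.3 0.1 0.3 0 0.007 0;255 0.4 0.1 0.4 0 0.007 0;255 0.4 0.1 0.5 0 0.007 0"
}}

```text
t: 9.3
ee_pos: [0.5803, -0.2581, 0.0906]
orientation: [2.982, -0.474, 0.607]
force: [0.5, -0.3, 0.2]
grip_width: 0.507
```

Run:
```python
from h import *
o=robot.get_obs();P=o["ee_pos"];print(P-tray(.135,.084,0),(Rtray().T@(P-tray(0,0,0))),o["grip_width"],o["force"])
p=cams.capture("scene");save(p,"t2",(290,130,340,190),10)
```

```text
[-0.0039677   0.00157833  0.01202514] [ 0.13575774 -0.08427141 -0.01273538] 0.5066381287718963 [ 0.49479089 -0.29868491  0.22282643]
```

View pics/t2.png

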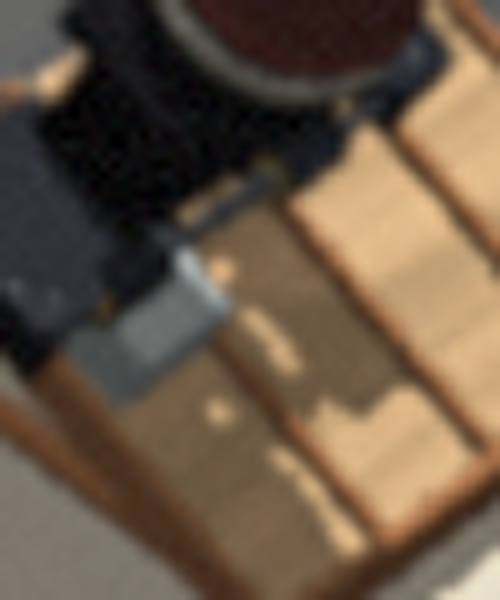

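Call:
{"name": "jog_arm", "arguments": {
  "rows": "60 0 0 0 0 0 0;60 0 0 0 0 0 0;60 0 0 0 0 0 0;60 0 0 -4 0 0 0;60 0 0 -8.5 0 0 0;50 0 0 -12 0 0 0"
}}

```text
t: 9.95
ee_pos: [0.5353, -0.2434, 0.2034]
orientation: [2.982, -0.473, 0.609]
force: [1.2, -0.7, -0.1]
grip_width: 0.78
```

Run:
```python
from h import *
o=robot.get_obs();P=o["ee_pos"];print(P)
p=cams.capture("scene");save(p,"t3",(270,110,370,200),7.5)
R=Rd(-.173-np.pi/2)
rows([(50,[.48,-.1,.20],R),(50,[.454,-.061,.15],R),(50,[.454,-.061,.012],R)])
```

```text
[ 0.53533499 -0.24344582  0.20340538]
50 -9.4 -12.0 -3.1 0.030 -0.409 -0.140  dist 15.5 ang 25
50 -14.7 -14.9 0.1 0.030 -0.409 -0.140  dist 20.9 ang 25
50 -20.2 -14.9 12.7 0.030 -0.409 -0.140  dist 28.1 ang 25
```

View pics/t3.png

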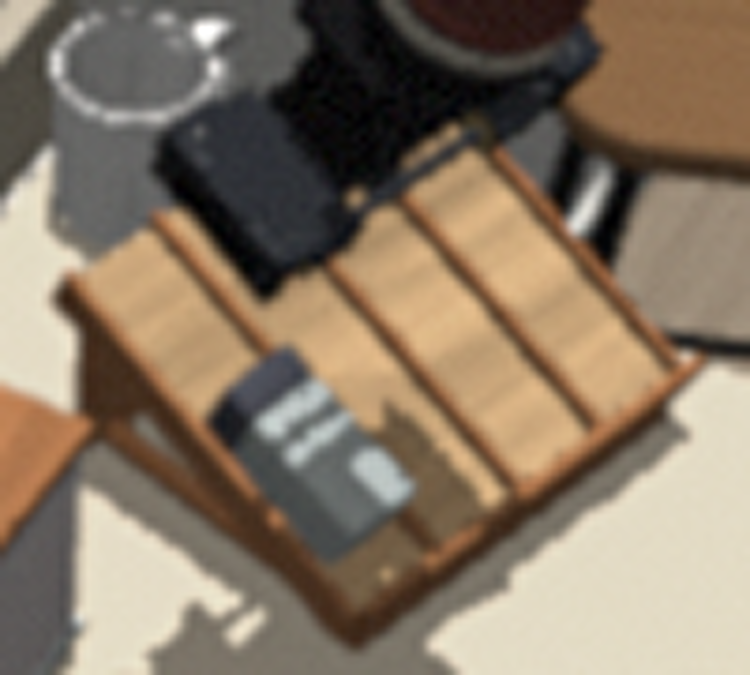

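The first tin is in the left lane and sliding down. Next is tin B, at (302,224).

Call:
{"name": "jog_arm", "arguments": {
  "rows": "50 -9.4 -12 -3.1 0.03 -0.409 -0.14;50 -9.4 -12 -3.1 0.03 -0.409 -0.14;50 -9.4 -12 -3.1 0.03 -0.409 -0.14;50 -14.7 -14.9 0 0.03 -0.409 -0.14;50 -14.7 -14.9 0 0.03 -0.409 -0.14;50 -14.7 -14.9 0 0.03 -0.409 -0.14;50 -17 -14.9 5 0.03 -0.409 -0.14;50 -18.6 -14.9 9 0.03 -0.409 -0.14;50 -20.2 -14.9 12.7 0.03 -0.409 -0.14;50 -20.2 -14.9 12.7 0.03 -0.409 -0.14"
}}

```text
t: 11.0
ee_pos: [0.4513, -0.0614, 0.0087]
orientation: [-3.128, 0.272, 0.012]
force: [-0.6, 0.9, -1.3]
grip_width: 0.805
```

Call:
{"name": "jog_arm", "arguments": {
  "rows": "255 0 0 0 0 0 0;255 0 0 0 0 0 0;255 0 0 0 0 0 0;255 0 0 0 0 0 0;255 0 0 0 0 0 0"
}}

```text
t: 11.5
ee_pos: [0.4527, -0.0615, 0.0102]
orientation: [-3.129, 0.272, 0.007]
force: [-1.1, 0.4, 8.4]
grip_width: 0.505
```

Run:
```python
from h import *
o=robot.get_obs();P=o["ee_pos"];print(P,o["joint_positions"])
R=Rtray();y=.028
rows([(255,[P[0],P[1],.14],Rd(-.173-np.pi/2)),(255,tray(.125,y,.12),R),(255,tray(.135,y,.016),R),(255,tray(.135,y,.0125),R)])
```

```text
[ 0.45266736 -0.06154884  0.01024138] [ 0.50426998  0.22351656 -0.50169872  2.11521228  0.14226621  0.83936146
 -1.82713601]
255 -0.1 -0.0 -13.0 -0.000 0.005 -0.001  dist 13.0 ang 0
255 10.0 22.0 -17.6 -0.028 0.404 0.140  dist 29.9 ang 25
255 14.9 22.7 -8.4 -0.028 0.404 0.140  dist 28.4 ang 25
255 15.1 22.7 -8.1 -0.028 0.404 0.140  dist 28.4 ang 25
```

Call:
{"name": "jog_arm", "arguments": {
  "rows": "255 0 0 -5 0 0 0;255 0 0 -10 0 0 0;255 0 0 -13 0 0 0;255 10 22 -17.6 -0.028 0.404 0.14;255 10 22 -17.6 -0.028 0.404 0.14;255 10 22 -17.6 -0.028 0.404 0.14;255 10 22 -17.6 -0.028 0.404 0.14;255 10 22 -17.6 -0.028 0.404 0.14;255 10 22 -17.6 -0.028 0.404 0.14;255 10 22 -17.6 -0.028 0.404 0.14"
}}

```text
t: 12.5
ee_pos: [0.5137, -0.2965, 0.1859]
orientation: [2.982, -0.477, 0.604]
force: [-0.6, 0.8, -1.4]
grip_width: 0.505
```

Run:
```python
from h import *
o=robot.get_obs();P=o["ee_pos"];print(P,o["grip_width"])
R=Rtray();y=.028
rows([(255,tray(.130,y,.06),R),(255,tray(.135,y,.016),R),(255,tray(.135,y,.0115),R)])
p=cams.capture("scene");save(p,"t4",(270,110,370,200),7.5)
```

```text
[ 0.51373513 -0.29646747  0.18592774] 0.5051307183791555
255 0.4 -0.1 6.1 0.000 0.000 -0.002  dist 6.1 ang 0
255 0.9 -0.1 10.5 0.000 0.000 -0.002  dist 10.5 ang 0
255 0.9 -0.1 10.9 0.000 0.000 -0.002  dist 10.9 ang 0
```

View pics/t4.png

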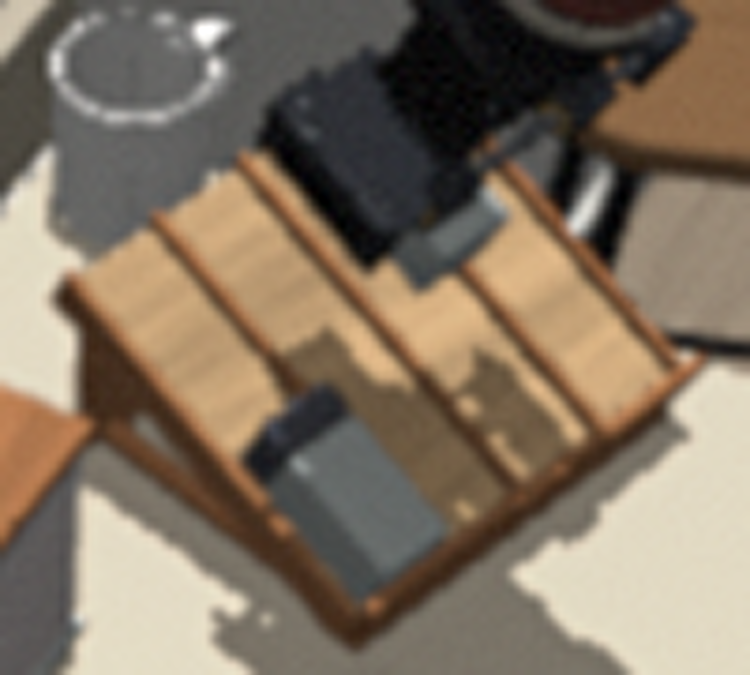

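Call:
{"name": "jog_arm", "arguments": {
  "rows": "255 0.4 -0.1 5 0 0 0;255 0.9 -0.1 9 0 0 0;255 0.9 -0.1 10.5 0 0 0;255 0.9 -0.1 10.9 0 0 0;255 0.9 -0.1 10.9 0 0 0;70 0.9 -0.1 10.9 0 0 0;70 0.9 -0.1 10.9 0 0 0;70 0.9 -0.1 10.9 0 0 0;60 0.9 -0.1 6 0 0 0;50 0.9 -0.1 0 0 0 0"
}}

```text
t: 13.55
ee_pos: [0.5246, -0.2965, 0.1789]
orientation: [2.987, -0.473, 0.599]
force: [0.7, -1.7, 0.4]
grip_width: 0.776
```

Run:
```python
from h import *
o=robot.get_obs();P=o["ee_pos"];print(P,o["grip_width"])
R=Rd(.29-np.pi/2)
rows([(50,[.47,-.1,.20],R),(50,[.453,.082,.15],R),(50,[.453,.082,.012],R)])
```

```text
[ 0.52458321 -0.29654984  0.17890094] 0.7762811785191511
50 -9.6 -17.0 -6.2 0.117 -0.384 -0.596  dist 20.5 ang 41
50 -18.2 -33.8 -4.4 0.117 -0.384 -0.596  dist 38.6 ang 41
50 -23.5 -33.8 8.4 0.117 -0.384 -0.596  dist 42.0 ang 41
```

Call:
{"name": "jog_arm", "arguments": {
  "rows": "50 -9.6 -17 -6.2 0.117 -0.384 -0.596;50 -9.6 -17 -6.2 0.117 -0.384 -0.596;50 -9.6 -17 -6.2 0.117 -0.384 -0.596;50 -9.6 -17 -6.2 0.117 -0.384 -0.596;50 -18.2 -33.8 -4.4 0.117 -0.384 -0.596;50 -18.2 -33.8 -4.4 0.117 -0.384 -0.596;50 -18.2 -33.8 -4.4 0.117 -0.384 -0.596;50 -18.2 -33.8 -4.4 0.117 -0.384 -0.596;50 -18.2 -33.8 -4.4 0.117 -0.384 -0.596;50 -18.2 -33.8 -4.4 0.117 -0.384 -0.596"
}}

```text
t: 14.55
ee_pos: [0.4527, 0.0833, 0.1502]
orientation: [-3.108, -0.458, 0.0]
force: [0.3, -0.4, -0.9]
grip_width: 0.805
```

Run:
```python
from h import *
np.set_printoptions(precision=3,suppress=True)
o=robot.get_obs();P=o["ee_pos"];print(P,o["grip_width"])
p,t=fittins()
for x in t: print(x[0],round(x[1],3),round(x[2],2),proj(p,[x[0][0],x[0][1],.02]).round())
save(p,"t5",(200,110,370,320),2.8)
R=Rd(.29-np.pi/2)
rows([(50,[.453,.082,.15],R),(50,[.453,.082,.012],R)])
```

```text
[0.453 0.083 0.15 ] 0.8045034705858937
[0.431 0.192 0.635] 0.105 0.98 [270. 287.]
[0.452 0.079 0.274] 0.101 0.96 [282. 256.]
[ 0.492 -0.329 -0.684] 0.173 0.81 [327. 167.]
[ 0.511 -0.273 -0.561] 0.133 0.63 [315. 175.]
50 -0.0 -0.1 0.0 0.000 -0.000 -0.001  dist 0.1 ang 0
50 -0.0 -0.1 13.8 0.000 -0.000 -0.001  dist 13.8 ang 0
```

View pics/t5.png

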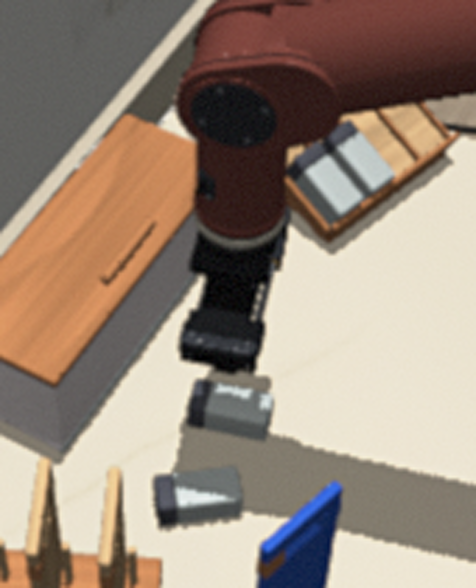

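Two tins now rest side by side at the stop, around (315,175) and (327,167). The gripper is over tin C.

Call:
{"name": "jog_arm", "arguments": {
  "rows": "50 0 -0.1 5 0 0 0;50 0 -0.1 10 0 0 0;50 0 -0.1 13.6 0 0 0;50 0 -0.1 13.8 0 0 0;255 0 -0.1 13.8 0 0 0;255 0 -0.1 13.8 0 0 0;255 0 -0.1 13.8 0 0 0;255 0 -0.1 13.8 0 0 0;255 0 -0.1 13.8 0 0 0;255 0 -0.1 13.8 0 0 0"
}}

```text
t: 15.65
ee_pos: [0.4541, 0.0822, 0.0138]
orientation: [3.108, 0.451, 0.004]
force: [-2.0, -1.3, 9.9]
grip_width: 0.509
```

Run:
```python
from h import *
o=robot.get_obs();P=o["ee_pos"];print(P,o["grip_width"])
R=Rtray();y=-.028
rows([(255,[P[0],P[1],.14],Rd(.29-np.pi/2)),(255,[.5,-.1,.2],R),(255,tray(.130,y,.12),R)])
```

```text
[0.45414044 0.08220982 0.01382147] 0.5085864430830009
255 0.0 0.0 -12.6 0.001 -0.002 -0.002  dist 12.6 ang 0
255 -0.7 18.8 -18.6 -0.120 0.385 0.595  dist 26.5 ang 41
255 -7.8 42.8 -17.3 -0.120 0.385 0.595  dist 46.8 ang 41
```

Call:
{"name": "jog_arm", "arguments": {
  "rows": "255 0 0 -5 0 0 0;255 0 0 -10 0 0 0;255 -0.7 18.8 -18.6 -0.12 0.385 0.595;255 -0.7 18.8 -18.6 -0.12 0.385 0.595;255 -0.7 18.8 -18.6 -0.12 0.385 0.595;255 -0.7 18.8 -18.6 -0.12 0.385 0.595;255 -7.8 42.8 -17.3 -0.12 0.385 0.595;255 -7.8 42.8 -17.3 -0.12 0.385 0.595;255 -7.8 42.8 -17.3 -0.12 0.385 0.595;255 -7.8 42.8 -17.3 -0.12 0.385 0.595"
}}

```text
t: 16.65
ee_pos: [0.4997, -0.2952, 0.1901]
orientation: [2.981, -0.472, 0.606]
force: [1.9, 0.1, -0.5]
grip_width: 0.504
```

Run:
```python
from h import *
o=robot.get_obs();P=o["ee_pos"];print(P,o["grip_width"])
R=Rtray();y=-.028
rows([(255,tray(.130,y,.12),R),(255,tray(.135,y,.05),R),(255,tray(.135,y,.0145),R)])
```

```text
[ 0.49973198 -0.29515309  0.19007907] 0.5039793023512344
255 1.5 5.2 1.0 0.001 -0.001 0.001  dist 5.5 ang 0
255 2.0 5.2 8.0 0.001 -0.001 0.001  dist 9.7 ang 0
255 2.0 5.2 11.5 0.001 -0.001 0.001  dist 12.8 ang 0
```

Call:
{"name": "jog_arm", "arguments": {
  "rows": "255 1.5 5.2 1 0 0 0;255 1.5 5.2 1 0 0 0;255 2 5.2 5 0 0 0;255 2 5.2 9 0 0 0;255 2 5.2 11.2 0 0 0;255 2 5.2 11.5 0 0 0;255 2 5.2 11.5 0 0 0"
}}

```text
t: 17.35
ee_pos: [0.5437, -0.3638, 0.0918]
orientation: [2.982, -0.472, 0.604]
force: [0.6, -0.1, -0.3]
grip_width: 0.501
```

Call:
{"name": "jog_arm", "arguments": {
  "rows": "70 0 0 0 0 0 0;70 0 0 0 0 0 0;70 0 0 0 0 0 0;60 0 0 -5 0 0 0;50 0 0 -10 0 0 0"
}}

```text
t: 17.85
ee_pos: [0.5056, -0.3508, 0.1836]
orientation: [2.985, -0.472, 0.601]
force: [1.9, -1.8, 1.1]
grip_width: 0.774
```

Run:
```python
from h import *
o=robot.get_obs();P=o["ee_pos"];print(P,o["grip_width"])
R=Rd(.62-np.pi/2)
rows([(50,[.47,0,.20],R),(50,[.431,.194,.15],R),(50,[.431,.194,.012],R)])
p=cams.capture("scene");save(p,"t6",(270,110,370,200),7.5)
```

```text
[ 0.50556349 -0.35075331  0.1836294 ] 0.7741205802984256
50 -12.5 -32.3 -7.0 0.184 -0.368 -0.921  dist 35.3 ang 58
50 -23.4 -49.5 -6.1 0.184 -0.368 -0.921  dist 55.1 ang 58
50 -28.7 -49.5 6.6 0.184 -0.368 -0.921  dist 57.6 ang 58
```

View pics/t6.png

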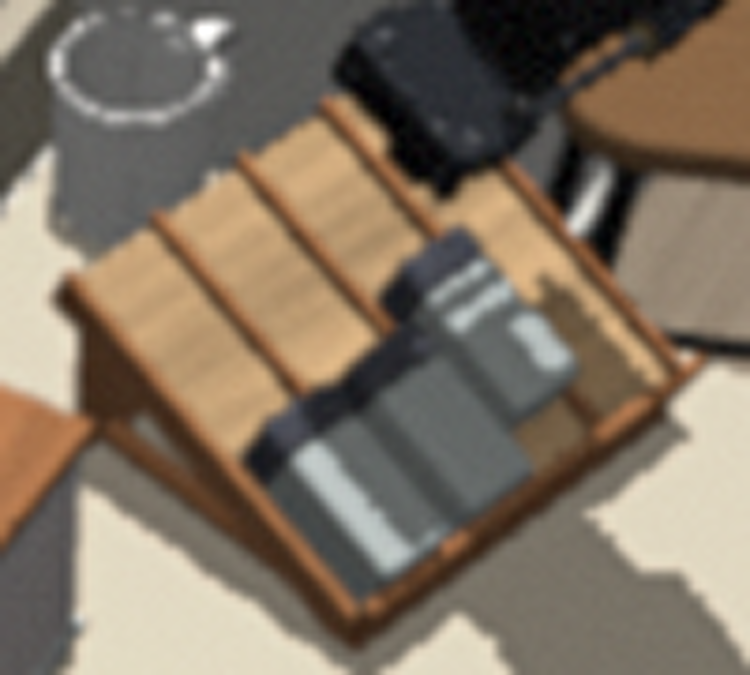

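Two tins are seated and the third is sliding down its lane. Next is the last tin, at (270,287).

Call:
{"name": "jog_arm", "arguments": {
  "rows": "50 -12.5 -32.3 -7 0.184 -0.368 -0.921;50 -12.5 -32.3 -7 0.184 -0.368 -0.921;50 -12.5 -32.3 -7 0.184 -0.368 -0.921;50 -12.5 -32.3 -7 0.184 -0.368 -0.921;50 -12.5 -32.3 -7 0.184 -0.368 -0.921;50 -12.5 -32.3 -7 0.184 -0.368 -0.921;50 -23.4 -49.5 -6.1 0.184 -0.368 -0.921;50 -23.4 -49.5 -6.1 0.184 -0.368 -0.921;50 -23.4 -49.5 -6.1 0.184 -0.368 -0.921;50 -23.4 -49.5 -6.1 0.184 -0.368 -0.921"
}}

```text
t: 18.9
ee_pos: [0.4415, 0.1412, 0.1661]
orientation: [2.982, 0.952, 0.013]
force: [0.1, -0.6, -0.3]
grip_width: 0.807
```

Run:
```python
from h import *
np.set_printoptions(precision=3,suppress=True)
o=robot.get_obs();P=o["ee_pos"];print(P,o["grip_width"])
p,t=fittins()
for x in t: print(x[0],round(x[1],3),round(x[2],2),proj(p,[x[0][0],x[0][1],.02]).round())
save(p,"t7",(200,110,370,320),2.8)
R=Rd(.62-np.pi/2)
rows([(50,[.431,.194,.15],R),(50,[.431,.194,.012],R)])
```

```text
[0.442 0.141 0.166] 0.806839917668656
[ 0.498 -0.265 -0.75 ] 0.431 0.69 [318. 178.]
[ 0.455 -0.391  1.592] 0.588 0.69 [344. 159.]
[ 0.481 -0.322 -0.884] 0.429 0.68 [329. 169.]
[0.431 0.193 0.599] 0.117 0.67 [270. 287.]
50 2.1 -4.4 1.5 0.011 -0.004 0.007  dist 5.1 ang 1
50 2.1 -4.6 15.3 0.011 -0.004 0.007  dist 16.1 ang 1
```

View pics/t7.png

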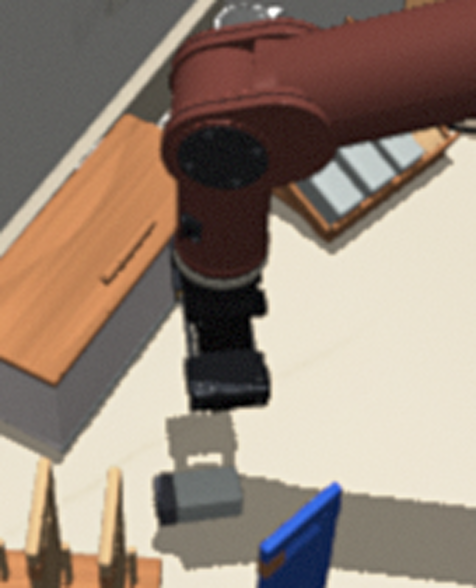

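Run:
```python
from h import *
np.set_printoptions(precision=3,suppress=True)
p=cams.capture("scene")
for u,v,z in((412,435,.2),(449,400,.2),(408,475,0),(445,440,0)): print(ray(p,u/1.4,v/1.4,z))
```

```text
[0.295 0.317 0.2  ]
[0.269 0.22  0.2  ]
[0.303 0.301 0.   ]
[0.272 0.195 0.   ]
```

Call:
{"name": "jog_arm", "arguments": {
  "rows": "50 2.1 -4.4 1.5 0 0 0;50 2.1 -4.5 1.5 0 0 0;50 2.1 -4.6 6 0 0 0;50 2.1 -4.6 11 0 0 0;50 2.1 -4.6 15 0 0 0;50 2.1 -4.6 15.2 0 0 0;255 2.1 -4.6 15.2 0 0 0;255 2.1 -4.6 15.2 0 0 0;255 2.1 -4.6 15.2 0 0 0;255 2.1 -4.6 15.2 0 0 0"
}}

```text
t: 20.05
ee_pos: [0.4337, 0.1914, 0.0151]
orientation: [2.979, 0.961, 0.016]
force: [-0.5, 1.6, 1.1]
grip_width: 0.528
```

Call:
{"name": "jog_arm", "arguments": {
  "rows": "255 0 0 0 0 0 0;255 0 0 -5 0 0 0;255 0 0 -10 0 0 0;255 0 0 -15 0 0 0"
}}

```text
t: 20.45
ee_pos: [0.4312, 0.1925, 0.167]
orientation: [2.979, 0.963, 0.015]
force: [1.9, 0.0, -1.1]
grip_width: 0.501
```

Run:
```python
from h import *
o=robot.get_obs();P=o["ee_pos"];print(P,o["grip_width"])
R=Rtray();y=-.084
rows([(255,[.49,-.05,.22],R),(255,tray(.130,y,.12),R)])
```

```text
[0.43115268 0.19250341 0.16702842] 0.5010715421791616
255 -9.4 23.2 -5.1 -0.179 0.358 0.929  dist 25.5 ang 58
255 -30.6 51.4 -1.5 -0.179 0.358 0.929  dist 59.9 ang 58
```

Call:
{"name": "jog_arm", "arguments": {
  "rows": "255 -9.4 23.2 -5.1 -0.179 0.358 0.929;255 -9.4 23.2 -5.1 -0.179 0.358 0.929;255 -9.4 23.2 -5.1 -0.179 0.358 0.929;255 -9.4 23.2 -5.1 -0.179 0.358 0.929;255 -9.4 23.2 -5.1 -0.179 0.358 0.929;255 -30.6 51.4 -1.5 -0.179 0.358 0.929;255 -30.6 51.4 -1.5 -0.179 0.358 0.929;255 -30.6 51.4 -1.5 -0.179 0.358 0.929;255 -30.6 51.4 -1.5 -0.179 0.358 0.929;255 -30.6 51.4 -1.5 -0.179 0.358 0.929"
}}

```text
t: 21.45
ee_pos: [0.4846, -0.2959, 0.1973]
orientation: [2.98, -0.474, 0.605]
force: [0.5, -0.1, -0.1]
grip_width: 0.502
```

Run:
```python
from h import *
o=robot.get_obs();P=o["ee_pos"];print(P,o["grip_width"])
R=Rtray();y=-.084
rows([(255,tray(.130,y,.12),R),(255,tray(.135,y,.05),R),(255,tray(.135,y,.0158),R)])
```

```text
[ 0.48455429 -0.2958521   0.19727339] 0.5015947165709468
255 2.6 10.3 2.2 0.001 -0.001 0.000  dist 10.8 ang 0
255 3.1 10.3 9.2 0.001 -0.001 0.000  dist 14.1 ang 0
255 3.1 10.3 12.6 0.001 -0.001 0.000  dist 16.5 ang 0
```

Call:
{"name": "jog_arm", "arguments": {
  "rows": "255 2.6 10.3 2.2 0 0 0;255 2.6 10.3 2.2 0 0 0;255 2.6 10.3 2.2 0 0 0;255 3.1 10.3 6 0 0 0;255 3.1 10.3 10 0 0 0;255 3.1 10.3 12.2 0 0 0;255 3.1 10.3 12.6 0 0 0;255 3.1 10.3 12.6 0 0 0"
}}

```text
t: 22.25
ee_pos: [0.5263, -0.4171, 0.093]
orientation: [2.982, -0.473, 0.604]
force: [0.5, 0.7, 0.9]
grip_width: 0.505
```

Call:
{"name": "jog_arm", "arguments": {
  "rows": "70 0 0 0 0 0 0;70 0 0 0 0 0 0;70 0 0 0 0 0 0;60 0 0 -5 0 0 0;50 0 0 -10 0 0 0"
}}

```text
t: 22.75
ee_pos: [0.4883, -0.4041, 0.1847]
orientation: [2.985, -0.473, 0.6]
force: [0.3, -1.2, 1.5]
grip_width: 0.774
```

Run:
```python
from h import *
o=robot.get_obs();P=o["ee_pos"];print(P,o["grip_width"])
R=Rd(.455-np.pi)
rows([(60,[.5,0,.30],R),(60,[.553,.403,.30],R)])
R=Rd(.455)
rows([(60,[.5,0,.30],R),(60,[.553,.403,.30],R)])
```

```text
[ 0.48832039 -0.40408078  0.1846846 ] 0.7743695520617034
60 -6.1 -38.8 -15.0 -0.160 -0.374 0.791  dist 42.0 ang 51
60 -12.9 -78.8 -17.8 -0.160 -0.374 0.791  dist 81.8 ang 51
60 -6.1 -38.8 -15.0 0.462 -0.197 -2.302  dist 42.0 ang 135
60 -12.9 -78.8 -17.8 0.462 -0.197 -2.302  dist 81.8 ang 135
```

Run:
```python
from h import *
R=Rd(.455)
rows([(138,[.5,-.3,.28],R),(138,[.5,0,.30],R),(138,[.435,.350,.30],R)])
p=cams.capture("scene");save(p,"t8",(270,110,370,200),7.5)
```

```text
138 1.7 -10.3 -9.6 0.462 -0.197 -2.302  dist 14.2 ang 135
138 -6.1 -38.8 -15.0 0.462 -0.197 -2.302  dist 42.0 ang 135
138 -21.7 -70.1 -21.5 0.462 -0.197 -2.302  dist 76.5 ang 135
```

View pics/t8.png

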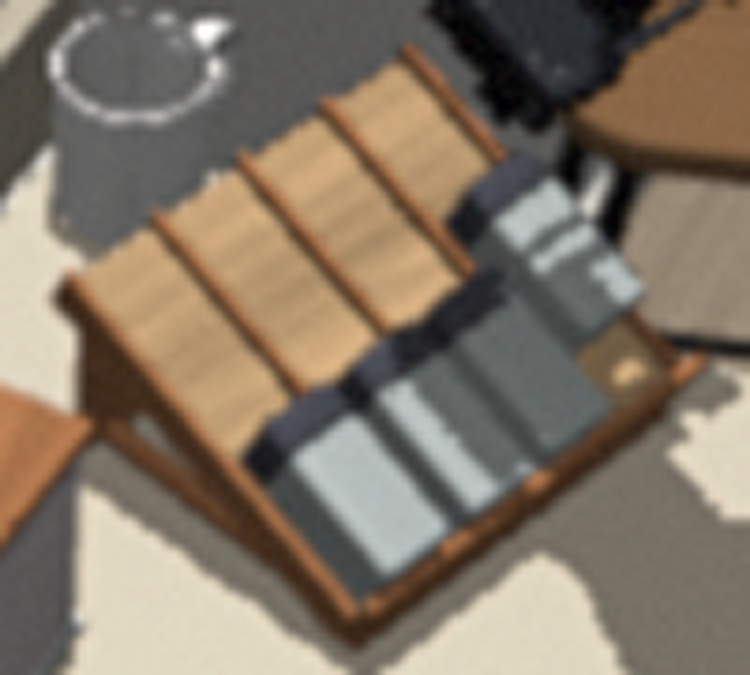

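Three tins are seated and the fourth is sliding in. Now the boards.

Call:
{"name": "jog_arm", "arguments": {
  "rows": "138 1.7 -10.3 -12 0.462 -0.197 -2.302;138 1.7 -10.3 -12 0.462 -0.197 -2.302;138 -6.1 -38.8 -16 0.462 -0.197 -2.302;138 -6.1 -38.8 -16 0.462 -0.197 -2.302;138 -6.1 -38.8 -16 0.462 -0.197 -2.302;138 -6.1 -38.8 -16 0.462 -0.197 -2.302;138 -6.1 -38.8 -16 0.462 -0.197 -2.302;138 -6.1 -38.8 -16 0.462 -0.197 -2.302;138 -6.1 -38.8 -16 0.462 -0.197 -2.302;138 -6.1 -38.8 -16 0.462 -0.197 -2.302"
}}

```text
t: 23.8
ee_pos: [0.4962, 0.0062, 0.3188]
orientation: [2.55, 1.747, 0.274]
force: [-1.2, 0.5, -0.2]
grip_width: 0.46
```

Run:
```python
from h import *
np.set_printoptions(precision=3,suppress=True)
o=robot.get_obs();print(o["ee_pos"],o["joint_positions"])
R=Rd(.455)
rows([(138,[.435,.350,.32],R)])
```

```text
[0.496 0.006 0.319] [ 0.416 -0.131 -0.42   1.783 -0.125  1.311 -0.353]
138 29.8 -18.2 1.2 0.175 -0.063 -0.822  dist 34.9 ang 48
```

Call:
{"name": "jog_arm", "arguments": {
  "rows": "138 29.8 -18.2 1.2 0.175 -0.063 -0.822;138 29.8 -18.2 1.2 0.175 -0.063 -0.822;138 29.8 -18.2 1.2 0.175 -0.063 -0.822;138 29.8 -18.2 1.2 0.175 -0.063 -0.822;138 29.8 -18.2 1.2 0.175 -0.063 -0.822;138 29.8 -18.2 1.2 0.175 -0.063 -0.822;138 29.8 -18.2 1.2 0.175 -0.063 -0.822;138 29.8 -18.2 1.2 0.175 -0.063 -0.822;138 29.8 -18.2 1.2 0.175 -0.063 -0.822;138 29.8 -18.2 1.2 0.175 -0.063 -0.822"
}}

```text
t: 24.8
ee_pos: [0.4357, 0.3492, 0.3202]
orientation: [1.665, 2.663, 0.0]
force: [-0.0, 0.1, 0.2]
grip_width: 0.461
```

Run:
```python
from h import *
np.set_printoptions(precision=3,suppress=True)
o=robot.get_obs();print(o["ee_pos"],o["joint_positions"],o["grip_width"])
R=Rd(.455)
rows([(138,[.435,.350,.23],R),(138,[.435,.350,.184],R)])
p=cams.capture("scene");save(p,"b1",(160,230,270,350),5)
```

```text
[0.436 0.349 0.32 ] [-0.047  0.19  -0.817  1.501  0.139  1.51  -0.41 ] 0.4609618001007371
138 0.1 -0.0 9.0 0.001 0.001 -0.002  dist 9.0 ang 0
138 0.1 -0.0 13.6 0.001 0.001 -0.002  dist 13.6 ang 0
```

View pics/b1.png

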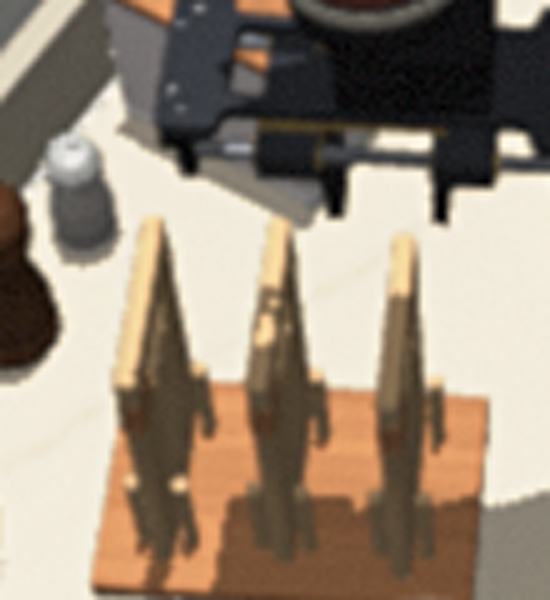

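The fingers sit either side of the near board, at crop (400,240). Lowering now.

Call:
{"name": "jog_arm", "arguments": {
  "rows": "138 0.1 0 4 0 0 0;138 0.1 0 8 0 0 0;138 0.1 0 11 0 0 0;138 0.1 0 13.4 0 0 0;138 0.1 0 13.6 0 0 0;255 0.1 0 13.6 0 0 0;255 0.1 0 13.6 0 0 0;255 0.1 0 13.6 0 0 0;255 0.1 0 13.6 0 0 0;255 0.1 0 13.6 0 0 0",
  "grip_force": 30
}}

```text
t: 25.85
ee_pos: [0.4361, 0.3497, 0.185]
orientation: [1.666, 2.661, 0.002]
force: [0.2, 0.5, 3.2]
grip_width: 0.134
```

Call:
{"name": "jog_arm", "arguments": {
  "rows": "255 0 0 -3 0 0 0;255 0 0 -7 0 0 0;255 0 0 -12 0 0 0;255 0 0 -17 0 0 0;255 0 0 -21 0 0 0;255 0 0 -21 0 0 0"
}}

```text
t: 26.45
ee_pos: [0.4363, 0.3513, 0.4007]
orientation: [1.664, 2.659, 0.014]
force: [-0.6, 0.6, -1.9]
grip_width: 0.132
```

```bash
cat >> h.py <<'E'
BIN=(.661,.025,-.02)
XE=-.074
def lean(yl,th,s,dz=0,dx=0):
    """TCP pose for a board leaning at bin-local y yl; s: TCP distance along the board from lower edge"""
    Oz=.006*np.sin(th)+dz
    Ox=XE-(.137-Oz)*np.tan(th)-.006/np.cos(th)+dx
    L=np.array([Ox+s*np.sin(th),yl,Oz+s*np.cos(th)])
    Rz=Rn.from_euler('z',BIN[2]).as_matrix()
    return Rz@L+[BIN[0],BIN[1],0]
E
python3 - <<'E'
from h import *
np.set_printoptions(precision=3,suppress=True)
o=robot.get_obs();print(o["ee_pos"],o["joint_positions"],o["grip_width"],o["force"])
p=cams.capture("scene");save(p,"b2",(130,130,310,350),2.7)
th=.22;s=.169;R0=Rd(-.02);R=Rd(-.02,th)
print(lean(-.115,th,s))
rows([(255,[.5,.2,.40],Rd(.2)),(255,[.50,-.09,.40],R0)])
E
```

```text
[0.436 0.351 0.401] [-0.063  0.185 -0.822  1.344  0.14   1.66  -0.41 ] 0.13184149807710077 [-0.615  0.634 -1.944]
[ 0.585 -0.089  0.166]
255 -16.4 -0.8 -0.3 0.006 -0.001 0.253  dist 16.4 ang 14
255 -42.4 -13.5 -0.3 0.006 -0.001 0.473  dist 44.5 ang 27
```

View pics/b2.png

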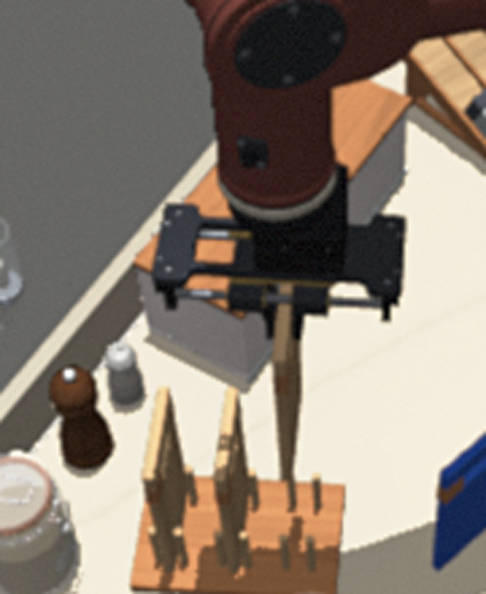

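Call:
{"name": "jog_arm", "arguments": {
  "rows": "255 -16.4 -0.8 -0.3 0 0 0.253;255 -16.4 -0.8 -0.3 0 0 0.253;255 -16.4 -0.8 -0.3 0 0 0.253;255 -42.4 -13.5 -0.3 0 0 0.473;255 -42.4 -13.5 -0.3 0 0 0.473;255 -42.4 -13.5 -0.3 0 0 0.473;255 -42.4 -13.5 -0.3 0 0 0.473;255 -42.4 -13.5 -0.3 0 0 0.473;255 -42.4 -13.5 -0.3 0 0 0.473;255 -42.4 -13.5 -0.3 0 0 0.473"
}}

```text
t: 27.5
ee_pos: [0.4985, -0.0978, 0.397]
orientation: [2.256, 2.186, 0.003]
force: [0.5, 0.6, -1.5]
grip_width: 0.135
```

Run:
```python
from h import *
np.set_printoptions(precision=3,suppress=True)
o=robot.get_obs();print(o["ee_pos"],o["joint_positions"],o["grip_width"],o["force"])
th=.22;s=.170;R0=Rd(-.02);R=Rd(-.02,th)
rows([(255,lean(-.115,th,s,.15,-.06),R),(255,lean(-.115,th,s,.03,-.035),R),(255,lean(-.115,th,s,.006,-.035),R),(255,lean(-.115,th,s,.004,-.006),R)])
```

```text
[ 0.499 -0.098  0.397] [ 0.49   0.026 -0.39   1.477  0.009  1.639  0.069] 0.13483090563355574 [ 0.462  0.632 -1.517]
255 1.2 6.0 8.0 0.222 -0.002 -0.011  dist 10.1 ang 13
255 1.2 5.8 20.0 0.222 -0.002 -0.011  dist 20.8 ang 13
255 1.1 5.2 22.4 0.222 -0.002 -0.011  dist 23.0 ang 13
255 1.2 8.1 22.6 0.222 -0.002 -0.011  dist 24.0 ang 13
```

Call:
{"name": "jog_arm", "arguments": {
  "rows": "255 1.2 5.5 6 0.222 0 -0.011;255 1.2 5.5 8 0.222 0 -0.011;255 1.2 5.5 13 0.222 0 -0.011;255 1.2 5.3 18 0.222 0 -0.011;255 1.1 5.2 22 0.222 0 -0.011;255 1.1 5.2 22.4 0.222 0 -0.011;255 1.1 5.2 22.4 0.222 0 -0.011"
}}

```text
t: 28.2
ee_pos: [0.55, -0.0881, 0.1719]
orientation: [-2.122, -2.079, 0.231]
force: [-0.4, -0.8, -1.3]
grip_width: 0.136
```

Run:
```python
from h import *
np.set_printoptions(precision=3,suppress=True)
o=robot.get_obs();print(o["ee_pos"],o["grip_width"],o["force"])
p=cams.capture("scene");save(p,"b3",(200,120,320,270),5)
save(cams.capture("top"),"b3t",(200,130,440,300),3)
th=.22;s=.170;R=Rd(-.02,th)
rows([(255,lean(-.115,th,s,.004,-.006),R),(255,lean(-.115,th,s,.001,0.0),R)])
```

```text
[ 0.55  -0.088  0.172] 0.13578905870059113 [-0.367 -0.804 -1.301]
255 0.0 2.9 -0.3 0.001 -0.002 -0.000  dist 2.9 ang 0
255 0.0 3.4 -0.1 0.001 -0.002 -0.000  dist 3.4 ang 0
```

View pics/b3.png

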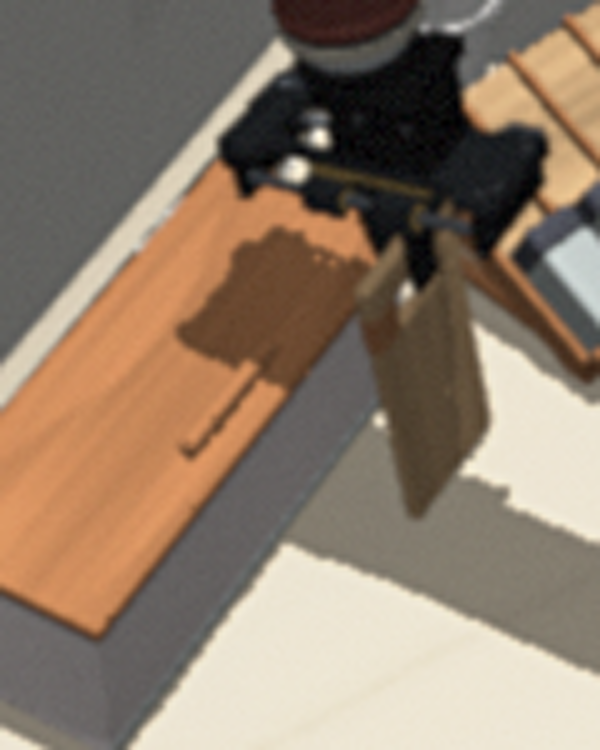

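View pics/b3t.png

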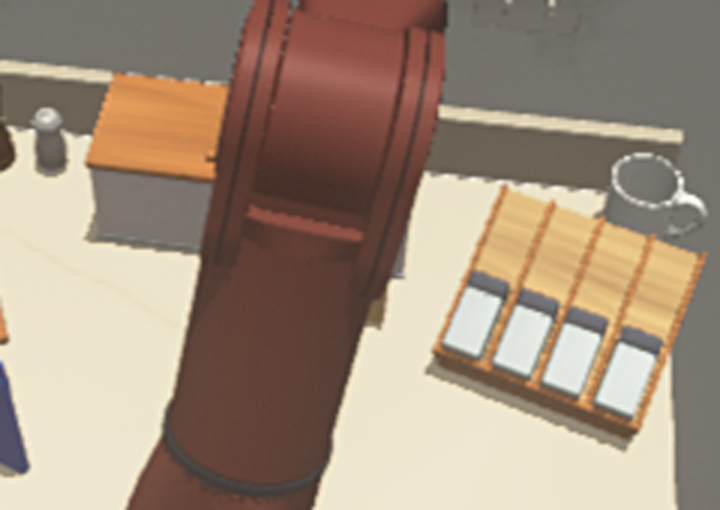

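All four tins are seated, as the top view shows around (600,350). The board is held tilted, just in front of the bin. Next I move it in.

Call:
{"name": "jog_arm", "arguments": {
  "rows": "255 0 1.2 -0.3 0 0 0;255 0 2.4 -0.3 0 0 0;255 0 2.9 -0.3 0 0 0;255 0 2.9 -0.3 0 0 0"
}}

```text
t: 28.7
ee_pos: [0.5812, -0.0887, 0.1711]
orientation: [-2.125, -2.082, 0.226]
force: [-0.8, 0.5, -1.5]
grip_width: 0.138
```

Run:
```python
from h import *
np.set_printoptions(precision=3,suppress=True)
o=robot.get_obs();print(o["ee_pos"],o["grip_width"],o["force"])
th=.22;s=.170;R=Rd(-.02,th)
rows([(255,lean(-.115,th,s,.002,-.004),R),(255,lean(-.115,th,s,.000,-.002),R),(255,lean(-.115,th,s,-.002,0),R)])
```

```text
[ 0.581 -0.089  0.171] 0.1377770476839256 [-0.754  0.516 -1.454]
255 0.0 0.1 0.2 0.001 -0.002 -0.000  dist 0.2 ang 0
255 0.0 0.3 0.3 0.001 -0.002 -0.000  dist 0.4 ang 0
255 0.0 0.5 0.5 0.001 -0.002 -0.000  dist 0.7 ang 0
```

Call:
{"name": "jog_arm", "arguments": {
  "rows": "255 0 0.1 0.2 0 0 0;255 0 0.2 0.35 0 0 0;255 0 0.3 0.45 0 0 0;255 0 0.3 0.5 0 0 0"
}}

```text
t: 29.1
ee_pos: [0.5829, -0.0887, 0.1654]
orientation: [-2.125, -2.082, 0.227]
force: [0.4, -0.1, -0.6]
grip_width: 0.133
```

Call:
{"name": "jog_arm", "arguments": {
  "rows": "255 0 0.1 0.05 0 0 0;255 0 0.2 0.1 0 0 0;255 0 0.3 0.1 0 0 0;255 0 0.3 0.1 0 0 0"
}}

```text
t: 29.5
ee_pos: [0.5842, -0.0888, 0.1647]
orientation: [-2.123, -2.081, 0.23]
force: [-7.8, 0.9, 8.6]
grip_width: 0.136
```

Run:
```python
from h import *
np.set_printoptions(precision=3,suppress=True)
o=robot.get_obs();print(o["ee_pos"],o["grip_width"],o["force"])
p=cams.capture("scene");save(p,"b4",(200,120,320,270),5)
```

```text
[ 0.584 -0.089  0.165] 0.13583688057776347 [-7.772  0.895  8.605]
```

View pics/b4.png

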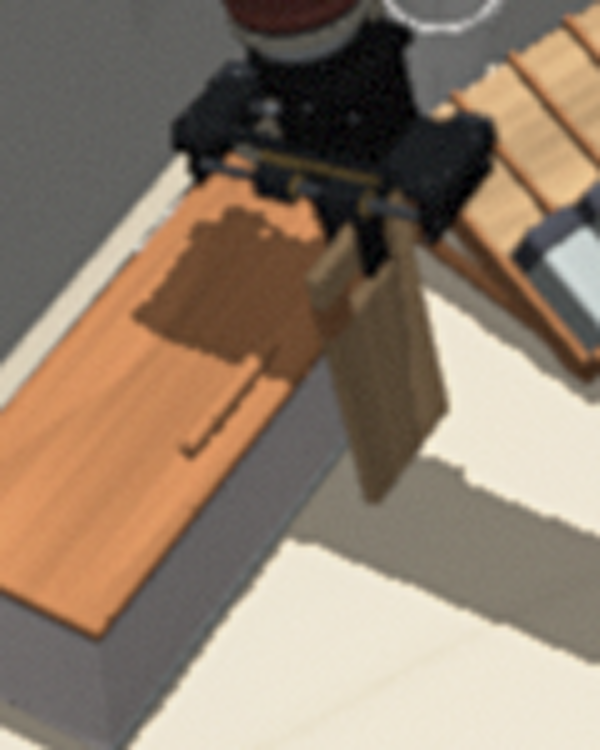

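Both contacts are felt: -7.8 N from the lid edge and +8.6 N from the worktop. Releasing.

Call:
{"name": "jog_arm", "arguments": {
  "rows": "200 0 0 0 0 0 0;170 0 0 0 0 0 0;150 0 0 0 0 0 0;150 0 0 0 0 0 0;150 0 0 -3 0 0 0;150 0 0 -7 0 0 0;138 0 0 -12 0 0 0;138 0 0 -16 0 0 0"
}}

```text
t: 30.35
ee_pos: [0.6198, -0.0898, 0.3234]
orientation: [-2.124, -2.081, 0.228]
force: [1.4, 0.1, -0.1]
grip_width: 0.444
```

Run:
```python
from h import *
np.set_printoptions(precision=3,suppress=True)
o=robot.get_obs();print(o["ee_pos"],o["grip_width"],o["force"])
p=cams.capture("scene");save(p,"b5",(170,120,320,340),3)
for q in spotter.tip_of("board_1",p):print(np.round(q["location"],3),q["confidence"])
rows([(138,[.5,.15,.36],Rd(.2)),(138,[.495,.372,.32],Rd(.455)),(138,[.495,.372,.185],Rd(.455))])
```

```text
[ 0.62  -0.09   0.323] 0.44391992306473 [ 1.424  0.128 -0.102]
[ 0.548 -0.088  0.   ] 0.85
[0.496 0.379 0.016] 0.61
[0.555 0.402 0.018] 0.58
[ 0.292  0.259 -0.   ] 0.58
138 23.7 -13.1 -0.6 -0.212 -0.025 -0.220  dist 27.1 ang 18
138 45.9 -13.2 3.6 -0.209 -0.053 -0.474  dist 47.9 ang 30
138 45.9 -10.3 16.8 -0.209 -0.053 -0.474  dist 49.9 ang 30
```

View pics/b5.png

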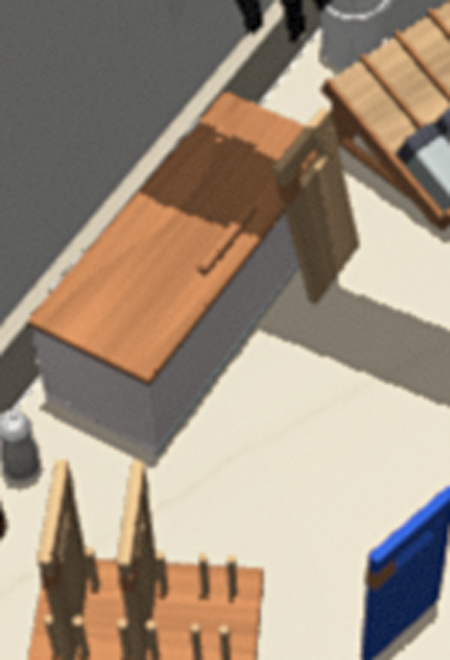

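The first board stands leaning at (0.548,-0.088). Next is the middle one.

Call:
{"name": "jog_arm", "arguments": {
  "rows": "138 23.7 -13.1 -2 -0.212 -0.025 -0.22;138 23.7 -13.1 -2 -0.212 -0.025 -0.22;138 23.7 -13.1 -2 -0.212 -0.025 -0.22;138 23.7 -13.1 -2 -0.212 -0.025 -0.22;138 23.7 -13.1 -2 -0.212 -0.025 -0.22;138 45.9 -13.2 3.6 -0.209 -0.053 -0.474;138 45.9 -13.2 3.6 -0.209 -0.053 -0.474;138 45.9 -13.2 3.6 -0.209 -0.053 -0.474;138 45.9 -13.2 3.6 -0.209 -0.053 -0.474;138 45.9 -13.2 3.6 -0.209 -0.053 -0.474"
}}

```text
t: 31.45
ee_pos: [0.4941, 0.3741, 0.3192]
orientation: [1.663, 2.665, -0.001]
force: [0.4, -0.4, -0.2]
grip_width: 0.458
```

Run:
```python
from h import *
np.set_printoptions(precision=3,suppress=True)
o=robot.get_obs();print(o["ee_pos"],o["grip_width"],o["force"])
p=cams.capture("scene");save(p,"b6",(160,230,270,350),5)
rows([(138,[.495,.373,.32],Rd(.455)),(138,[.495,.373,.185],Rd(.455))])
```

```text
[0.494 0.374 0.319] 0.4581725801196188 [ 0.353 -0.364 -0.166]
138 -1.0 0.1 -0.3 -0.003 -0.004 0.009  dist 1.0 ang 1
138 -1.0 0.1 13.2 -0.003 -0.004 0.009  dist 13.2 ang 1
```

View pics/b6.png

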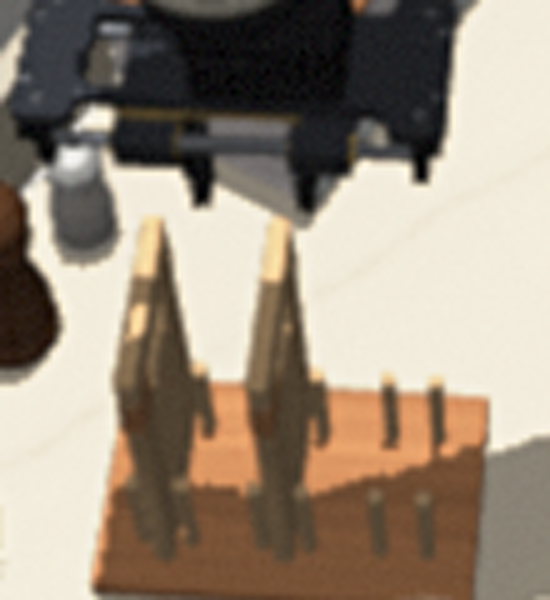

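Run:
```python
from h import *
o=robot.get_obs();print(o["ee_pos"],o["qd"])
rows([(138,[.495,.373,.32],Rd(.455)),(138,[.495,.373,.185],Rd(.455))])
```

```text
[0.4899199  0.38150672 0.31655341] [ 0.05847543 -0.05671574  0.00080515  0.06177092 -0.08771009  0.01542493
  0.15881978]
138 -1.0 0.1 -0.3 -0.003 -0.004 0.009  dist 1.0 ang 1
138 -1.0 0.1 13.2 -0.003 -0.004 0.009  dist 13.2 ang 1
```

Call:
{"name": "jog_arm", "arguments": {
  "rows": "138 -1 0.1 0 0 0 0;138 -1 0.1 0 0 0 0;138 -1 0.1 4 0 0 0;138 -1 0.1 8 0 0 0;138 -1 0.1 11.5 0 0 0;138 -1 0.1 13.2 0 0 0;138 -1 0.1 13.2 0 0 0"
}}

```text
t: 32.2
ee_pos: [0.4949, 0.3701, 0.1821]
orientation: [-1.653, -2.665, 0.007]
force: [-0.3, -0.2, -0.3]
grip_width: 0.46
```

Call:
{"name": "jog_arm", "arguments": {
  "rows": "255 0 0 0 0 0 0;255 0 0 0 0 0 0;255 0 0 0 0 0 0;255 0 0 0 0 0 0;255 0 0 0 0 0 0"
}}

```text
t: 32.7
ee_pos: [0.4953, 0.3705, 0.1829]
orientation: [-1.653, -2.666, 0.005]
force: [0.8, 0.3, 2.0]
grip_width: 0.137
```

Call:
{"name": "jog_arm", "arguments": {
  "rows": "255 0 0 -3 0 0 0;255 0 0 -7 0 0 0;255 0 0 -12 0 0 0;255 0 0 -17 0 0 0;255 0 0 -21 0 0 0;255 0 0 -21 0 0 0"
}}

```text
t: 33.3
ee_pos: [0.497, 0.3722, 0.3991]
orientation: [-1.654, -2.668, -0.008]
force: [-0.6, 1.7, -2.0]
grip_width: 0.135
```

Run:
```python
from h import *
np.set_printoptions(precision=3,suppress=True)
o=robot.get_obs();print(o["ee_pos"],o["joint_positions"],o["grip_width"],o["force"])
rows([(255,[.5,.2,.40],Rd(.2)),(255,[.50,.025,.40],Rd(-.02))])
p=cams.capture("scene");save(p,"b7",(130,130,310,350),2.7)
```

```text
[0.497 0.372 0.399] [-0.156  0.331 -0.774  1.191  0.228  1.702 -0.41 ] 0.13526389520427082 [-0.636  1.676 -1.972]
255 -15.6 -7.4 -0.2 0.002 -0.005 0.261  dist 17.2 ang 15
255 -31.2 -15.2 -0.3 0.002 -0.005 0.481  dist 34.7 ang 28
```

View pics/b7.png

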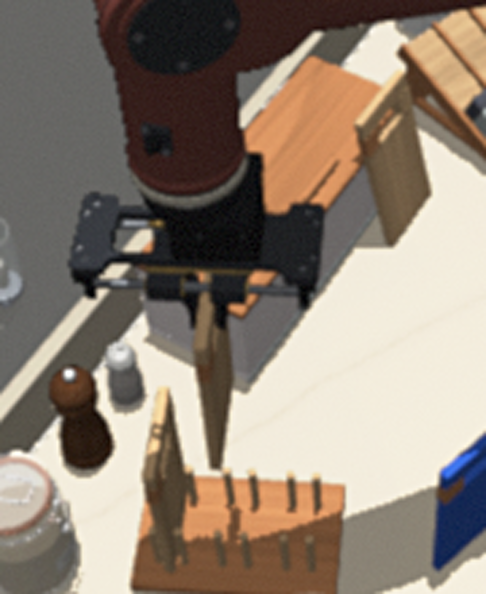

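Call:
{"name": "jog_arm", "arguments": {
  "rows": "255 -15.6 -7.4 -0.2 0 0 0.261;255 -15.6 -7.4 -0.2 0 0 0.261;255 -15.6 -7.4 -0.2 0 0 0.261;255 -31.2 -15.2 -0.3 0 0 0.481;255 -31.2 -15.2 -0.3 0 0 0.481;255 -31.2 -15.2 -0.3 0 0 0.481;255 -31.2 -15.2 -0.3 0 0 0.481;255 -31.2 -15.2 -0.3 0 0 0.481;255 -31.2 -15.2 -0.3 0 0 0.481"
}}

```text
t: 34.25
ee_pos: [0.499, 0.0234, 0.3962]
orientation: [-2.243, -2.192, 0.001]
force: [0.4, 0.7, -1.6]
grip_width: 0.132
```

Run:
```python
from h import *
np.set_printoptions(precision=3,suppress=True)
o=robot.get_obs();print(o["ee_pos"],o["grip_width"],o["force"])
th=.22;s=.168;R=Rd(-.02,th);y=0
rows([(255,lean(y,th,s,.15,-.06),R),(255,lean(y,th,s,.03,-.035),R),(255,lean(y,th,s,.006,-.035),R),(255,lean(y,th,s,.004,-.006),R)])
```

```text
[0.499 0.023 0.396] 0.13225318718775658 [ 0.44   0.716 -1.588]
255 0.5 6.2 8.1 0.216 -0.003 -0.003  dist 10.2 ang 12
255 0.4 6.1 20.1 0.216 -0.003 -0.003  dist 21.0 ang 12
255 0.4 5.5 22.5 0.216 -0.003 -0.003  dist 23.2 ang 12
255 0.4 8.4 22.7 0.216 -0.003 -0.003  dist 24.2 ang 12
```

Call:
{"name": "jog_arm", "arguments": {
  "rows": "255 0.5 5.5 6 0.216 0 0;255 0.5 5.5 8 0.216 0 0;255 0.5 5.5 13 0.216 0 0;255 0.5 5.5 18 0.216 0 0;255 0.4 5.5 22 0.216 0 0;255 0.4 5.5 22.4 0.216 0 0;255 0.4 6.8 22.6 0.216 0 0;255 0.4 8 22.7 0.216 0 0;255 0.4 8.4 22.7 0.216 0 0;255 0.4 8.4 22.7 0.216 0 0"
}}

```text
t: 35.25
ee_pos: [0.5826, 0.027, 0.1701]
orientation: [-2.126, -2.08, 0.225]
force: [-1.1, 0.4, -1.1]
grip_width: 0.134
```

Call:
{"name": "jog_arm", "arguments": {
  "rows": "255 0 0.1 0.2 0 0 0;255 0 0.2 0.35 0 0 0;255 0 0.3 0.4 0 0 0;255 0 0.4 0.45 0 0 0;255 0 0.4 0.45 0 0 0"
}}

```text
t: 35.75
ee_pos: [0.5853, 0.027, 0.1648]
orientation: [-2.125, -2.08, 0.226]
force: [-1.5, 0.1, -1.3]
grip_width: 0.13
```

Call:
{"name": "jog_arm", "arguments": {
  "rows": "255 0 0 0.1 0 0 0;255 0 0.1 0.2 0 0 0;255 0 0.1 0.25 0 0 0;255 0 0.1 0.25 0 0 0"
}}

```text
t: 36.15
ee_pos: [0.5855, 0.0271, 0.1644]
orientation: [-2.125, -2.08, 0.226]
force: [-5.9, -1.0, 15.2]
grip_width: 0.138
```

Call:
{"name": "jog_arm", "arguments": {
  "rows": "200 0 0 0 0 0 0;170 0 0 0 0 0 0;150 0 0 0 0 0 0;150 0 0 0 0 0 0;150 0 0 -3 0 0 0;150 0 0 -7 0 0 0;138 0 0 -12 0 0 0;138 0 0 -16 0 0 0"
}}

```text
t: 36.95
ee_pos: [0.6207, 0.0258, 0.323]
orientation: [-2.126, -2.081, 0.224]
force: [0.2, -0.4, 0.1]
grip_width: 0.45
```

Run:
```python
from h import *
np.set_printoptions(precision=3,suppress=True)
p=cams.capture("scene");save(p,"b8",(170,120,320,340),3)
for q in spotter.tip_of("board_1",p):print(np.round(q["location"],3),q["confidence"])
o=robot.get_obs();print(o["ee_pos"],o["grip_width"],o["force"])
rows([(138,[.55,.2,.36],Rd(.2)),(138,[.553,.402,.32],Rd(.455))])
```

```text
[ 0.286  0.259 -0.002] 0.96
[0.553 0.402 0.015] 0.9
[ 0.546 -0.088  0.   ] 0.83
[0.548 0.033 0.005] 0.68
[0.623 0.026 0.326] 0.4584518394964115 [ 0.486  0.687 -0.664]
138 17.2 -8.2 -1.6 -0.210 -0.028 -0.221  dist 19.1 ang 18
138 37.4 -7.5 2.4 -0.206 -0.055 -0.475  dist 38.2 ang 30
```

View pics/b8.png

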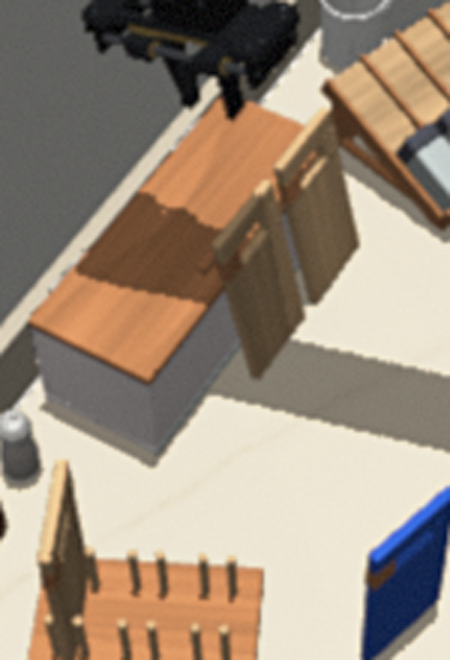

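Two boards now lean side by side, with lower edges at about (256,246) and (277,221). Now the third.

Call:
{"name": "jog_arm", "arguments": {
  "rows": "138 17.2 -8.2 -2 -0.21 -0.028 -0.221;138 17.2 -8.2 -2 -0.21 -0.028 -0.221;138 17.2 -8.2 -2 -0.21 -0.028 -0.221;138 17.2 -8.2 -2 -0.21 -0.028 -0.221;138 37.4 -7.5 2.4 -0.206 -0.055 -0.475;138 37.4 -7.5 2.4 -0.206 -0.055 -0.475;138 37.4 -7.5 2.4 -0.206 -0.055 -0.475;138 37.4 -7.5 2.4 -0.206 -0.055 -0.475;138 37.4 -7.5 2.4 -0.206 -0.055 -0.475;138 37.4 -7.5 2.4 -0.206 -0.055 -0.475"
}}

```text
t: 38.05
ee_pos: [0.5511, 0.4039, 0.3181]
orientation: [-1.657, -2.666, 0.004]
force: [0.9, -0.8, -0.4]
grip_width: 0.459
```

Run:
```python
from h import *
np.set_printoptions(precision=3,suppress=True)
p=cams.capture("scene");save(p,"b9",(140,210,270,350),4)
o=robot.get_obs();print(o["ee_pos"],o["qd"])
rows([(138,[.553,.402,.32],Rd(.455)),(138,[.553,.402,.184],Rd(.455))])
```

```text
[0.552 0.402 0.319] [ 0.038 -0.028  0.017 -0.003  0.002  0.003  0.004]
138 -0.0 0.1 -0.1 -0.002 0.000 0.001  dist 0.1 ang 0
138 -0.0 0.1 13.5 -0.002 0.000 0.001  dist 13.5 ang 0
```

View pics/b9.png

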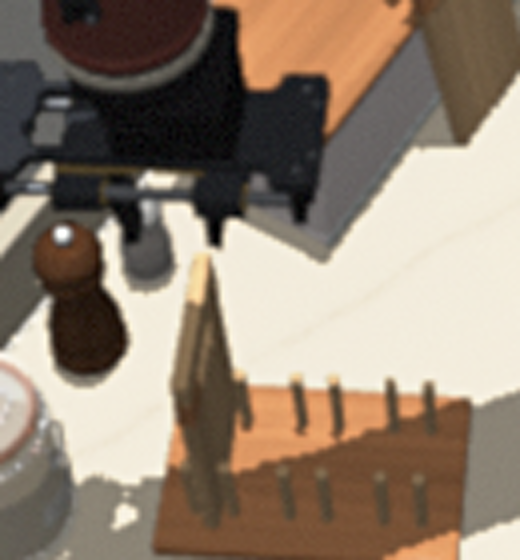

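Call:
{"name": "jog_arm", "arguments": {
  "rows": "138 0 0.1 4 0 0 0;138 0 0.1 8 0 0 0;138 0 0.1 11.5 0 0 0;138 0 0.1 13.4 0 0 0;138 0 0.1 13.5 0 0 0;255 0 0.1 13.5 0 0 0;255 0 0.1 13.5 0 0 0;255 0 0.1 13.5 0 0 0;255 0 0.1 13.5 0 0 0;255 0 0.1 13.5 0 0 0"
}}

```text
t: 39.1
ee_pos: [0.5535, 0.4027, 0.185]
orientation: [1.662, 2.666, 0.0]
force: [1.3, 0.5, 1.8]
grip_width: 0.136
```

Call:
{"name": "jog_arm", "arguments": {
  "rows": "255 0 0 -3 0 0 0;255 0 0 -7 0 0 0;255 0 0 -12 0 0 0;255 0 0 -17 0 0 0;255 0 0 -21 0 0 0;255 0 0 -21 0 0 0"
}}

```text
t: 39.7
ee_pos: [0.5538, 0.4041, 0.4017]
orientation: [1.661, 2.664, 0.013]
force: [0.2, 0.9, -1.7]
grip_width: 0.135
```

Run:
```python
from h import *
np.set_printoptions(precision=3,suppress=True)
p=cams.capture("scene");save(p,"b10",(130,130,310,350),2.7)
o=robot.get_obs();print(o["ee_pos"],o["qd"],o["grip_width"])
rows([(255,[.5,.25,.40],Rd(.2)),(255,[.49,.14,.40],Rd(-.02))])
```

```text
[0.554 0.404 0.398] [ 0.009  0.03   0.012  0.089 -0.001 -0.032 -0.002] 0.13302496859384141
255 -11.4 -11.6 -0.3 0.004 -0.002 0.256  dist 16.3 ang 15
255 -20.9 -17.3 -0.3 0.004 -0.003 0.476  dist 27.1 ang 27
```

View pics/b10.png

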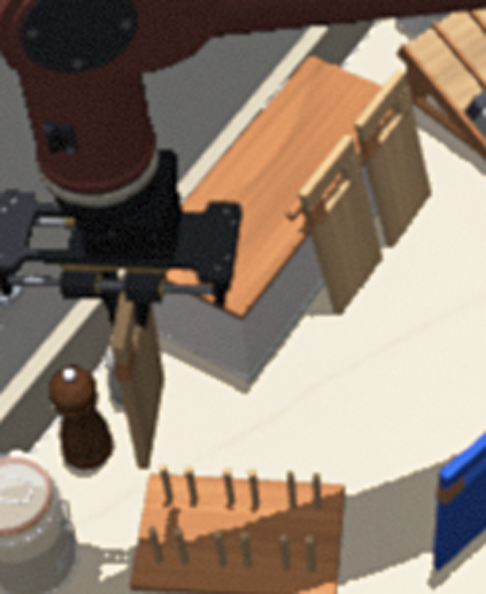

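Call:
{"name": "jog_arm", "arguments": {
  "rows": "255 -11.4 -11.6 -0.3 0 0 0.256;255 -11.4 -11.6 -0.3 0 0 0.256;255 -11.4 -11.6 -0.3 0 0 0.256;255 -20.9 -17.3 -0.3 0 0 0.476;255 -20.9 -17.3 -0.3 0 0 0.476;255 -20.9 -17.3 -0.3 0 0 0.476;255 -20.9 -17.3 -0.3 0 0 0.476;255 -20.9 -17.3 -0.3 0 0 0.476;255 -20.9 -17.3 -0.3 0 0 0.476"
}}

```text
t: 40.65
ee_pos: [0.49, 0.1414, 0.3993]
orientation: [-2.24, -2.201, -0.007]
force: [-0.2, -0.2, -1.7]
grip_width: 0.135
```

Run:
```python
from h import *
np.set_printoptions(precision=3,suppress=True)
o=robot.get_obs();print(o["ee_pos"],o["grip_width"],o["qd"])
th=.22;s=.170;R=Rd(-.02,th);y=.118
rows([(255,lean(y,th,s,.15,-.06),R),(255,lean(y,th,s,.03,-.035),R),(255,lean(y,th,s,.006,-.035),R),(255,lean(y,th,s,.004,-.006),R)])
```

```text
[0.49  0.141 0.399] 0.1351672132685696 [-0.008  0.005 -0.004 -0.007  0.003  0.001  0.004]
255 0.5 7.3 8.2 0.222 -0.004 0.003  dist 11.0 ang 13
255 0.4 7.1 20.2 0.222 -0.004 0.003  dist 21.4 ang 13
255 0.4 6.6 22.6 0.222 -0.004 0.003  dist 23.6 ang 13
255 0.4 9.4 22.8 0.222 -0.004 0.003  dist 24.7 ang 13
```

Call:
{"name": "jog_arm", "arguments": {
  "rows": "255 0.5 6.5 6 0.222 0 0;255 0.5 6.6 8 0.222 0 0;255 0.5 6.6 13 0.222 0 0;255 0.5 6.6 18 0.222 0 0;255 0.4 6.6 22 0.222 0 0;255 0.4 6.6 22.5 0.222 0 0;255 0.4 7.9 22.7 0.222 0 0;255 0.4 9 22.8 0.222 0 0;255 0.4 9.4 22.8 0.222 0 0;255 0.4 9.4 22.8 0.222 0 0"
}}

```text
t: 41.65
ee_pos: [0.5855, 0.1451, 0.1727]
orientation: [-2.121, -2.085, 0.223]
force: [-0.3, 0.2, -1.1]
grip_width: 0.133
```

Call:
{"name": "jog_arm", "arguments": {
  "rows": "255 0 0.1 0.2 0 0 0;255 0 0.2 0.35 0 0 0;255 0 0.3 0.4 0 0 0;255 0 0.3 0.45 0 0 0;255 0 0.3 0.5 0 0 0"
}}

```text
t: 42.15
ee_pos: [0.5875, 0.1452, 0.1675]
orientation: [-2.121, -2.086, 0.222]
force: [0.9, 0.3, 3.2]
grip_width: 0.136
```

Call:
{"name": "jog_arm", "arguments": {
  "rows": "255 0 0.1 0 0 0 0;255 0 0.2 -0.05 0 0 0;255 0 0.3 -0.05 0 0 0;255 0 0.3 -0.05 0 0 0"
}}

```text
t: 42.55
ee_pos: [0.5889, 0.1452, 0.1674]
orientation: [-2.119, -2.085, 0.227]
force: [-7.7, -0.5, 3.5]
grip_width: 0.133
```

Touching both. Releasing.

Call:
{"name": "jog_arm", "arguments": {
  "rows": "200 0 0 0 0 0 0;170 0 0 0 0 0 0;150 0 0 0 0 0 0;150 0 0 0 0 0 0;150 0 0 -3 0 0 0;150 0 0 -7 0 0 0;138 0 0 -12 0 0 0;138 0 0 -16 0 0 0"
}}

```text
t: 43.35
ee_pos: [0.6246, 0.1439, 0.3263]
orientation: [-2.12, -2.085, 0.224]
force: [0.9, 0.3, -0.0]
grip_width: 0.446
```

Call:
{"name": "jog_arm", "arguments": {
  "rows": "138 -10 -12 -8 -0.2 0 0;138 -20 -18 -8 -0.2 0 0;138 -30 -20 -8 -0.2 0 0;138 -35 -20 -8 -0.2 0 0;138 -38 -20 -8 -0.2 0 0;138 -38 -20 -8 -0.2 0 0;138 -38 -20 -8 -0.2 0 0;138 -38 -20 -8 -0.2 0 0"
}}

```text
t: 44.15
ee_pos: [0.4586, -0.185, 0.4356]
orientation: [-2.229, -2.191, 0.015]
force: [1.0, -0.6, 0.2]
grip_width: 0.459
```

Run:
```python
from h import *
np.set_printoptions(precision=3,suppress=True)
print(robot.get_obs()["ee_pos"])
p=cams.capture("scene");save(p,"c1",(150,90,370,360),2.2);save(p,"c1b",(225,130,325,290),3.6)
for l in("board_1","tin_1","lid_edge","mill","shaker","mug_plain"):
    for q in spotter.tip_of(l,p):print(l,np.round(q["location"],3),round(q["confidence"],2))
p=cams.capture("top");save(p,"c1t",(160,130,440,310),2.8)
for l in("board_1","tin_1"):
    for q in spotter.tip_of(l,p):print(l,np.round(q["location"],3),round(q["confidence"],2))
for y in(.084,.028,-.028,-.084):print(tray(.045,y,.02))
```

```text
[ 0.459 -0.185  0.436]
board_1 [ 0.29   0.259 -0.003] 0.88
board_1 [ 0.546 -0.086 -0.001] 0.82
board_1 [0.549 0.034 0.004] 0.71
board_1 [0.549 0.145 0.005] 0.59
tin_1 [ 0.444 -0.394  0.063] 0.86
tin_1 [ 0.477 -0.29   0.065] 0.85
tin_1 [ 0.497 -0.23   0.062] 0.77
tin_1 [ 0.44  -0.301  0.022] 0.59
tin_1 [ 0.467 -0.342  0.066] 0.57
lid_edge [ 0.702  0.286 -0.002] 0.69
lid_edge [0.586 0.029 0.14 ] 0.57
mill [0.702 0.368 0.002] 0.88
mill [0.496 0.375 0.005] 0.36
mill [ 0.438 -0.3    0.024] 0.22
shaker [ 0.703  0.288 -0.003] 0.73
mug_plain [ 0.69  -0.43   0.003] 0.82
board_1 [0.287 0.26  0.003] 0.79
board_1 [ 0.542 -0.085 -0.002] 0.74
tin_1 [ 0.48  -0.284  0.06 ] 0.79
tin_1 [ 0.501 -0.229  0.066] 0.77
tin_1 [ 0.446 -0.393  0.064] 0.74
tin_1 [ 0.462 -0.331  0.061] 0.67
[ 0.498 -0.232  0.062]
[ 0.481 -0.285  0.062]
[ 0.463 -0.338  0.062]
[ 0.446 -0.391  0.062]
```

View pics/c1.png

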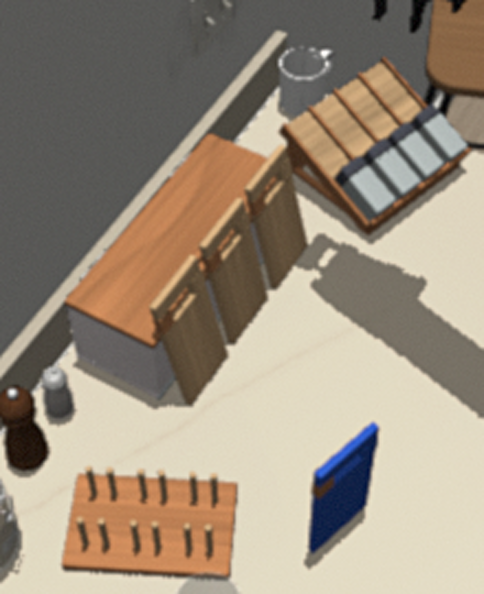

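View pics/c1t.png

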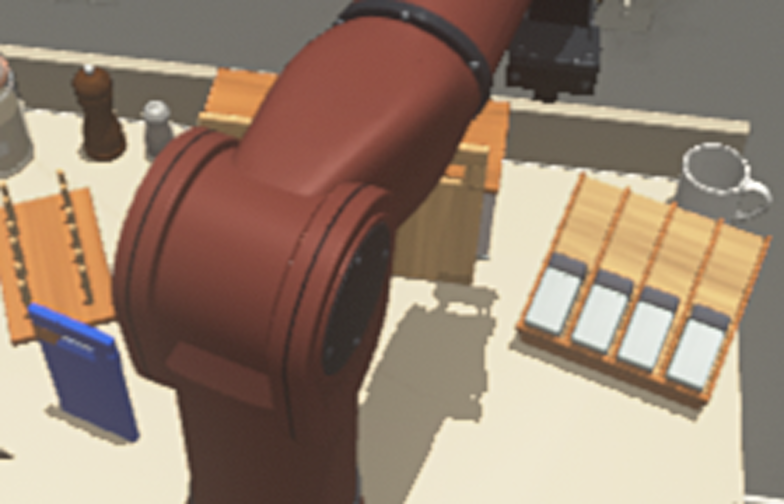

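View pics/c1b.png

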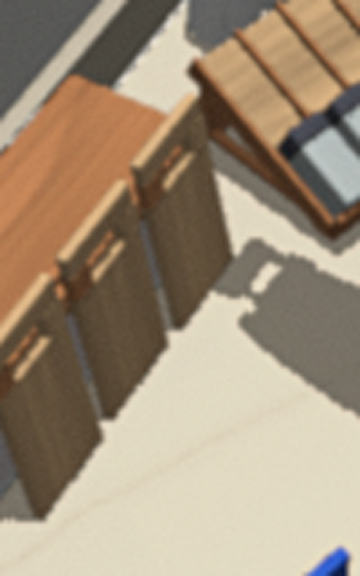

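Run:
```python
from h import *
p=cams.capture("scene");k=7
im=cv2.resize(p["frame"],None,fx=k,fy=k,interpolation=cv2.INTER_CUBIC)[:,:,::-1].copy()
def dr(P,col):
    h=cv2.convexHull(np.array([(proj(p,x)+.5)*k for x in P],np.float32)).astype(np.int32);cv2.polylines(im,[h],True,col,1)
for y in(.084,.028,-.028,-.084):dr([tray(a,y+b,c) for a in(0,.09) for b in(-.022,.022) for c in(0,.04)],(0,0,255))
cv2.imwrite("pics/d1.png",im[115*k:200*k,270*k:370*k])
Rz=Rn.from_euler('z',-.02).as_matrix()
th=.22;zb=np.array([np.sin(th),0,np.cos(th)]);xb=np.array([np.cos(th),0,-np.sin(th)])
for y in(-.115,0.003,.118):
    O=lean(y,th,0)
    dr([O+Rz@(xb*a+np.array([0,b,0])+zb*c) for a in(-.006,.006) for b in(-.05,.05) for c in(0,.2)],(0,0,255))
cv2.imwrite("pics/d2.png",cv2.resize(im[150*k:280*k,210*k:300*k],None,fx=.62,fy=.62))
```

```text
(no output)
```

View pics/d1.png

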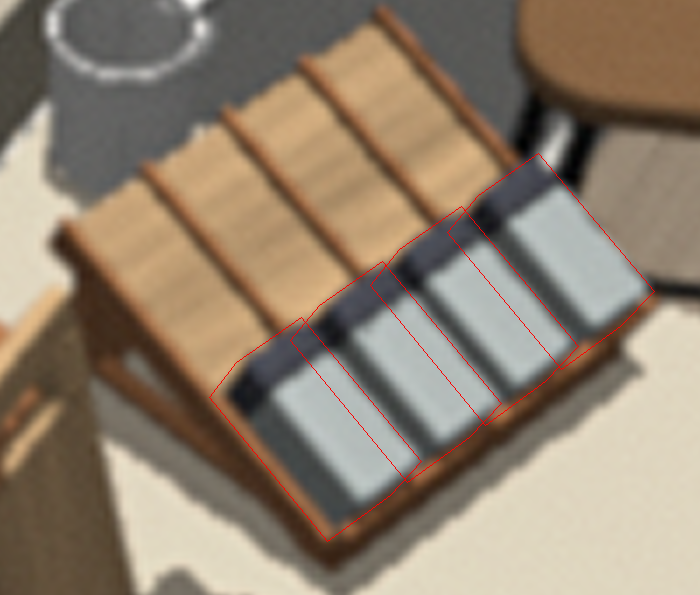

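View pics/d2.png

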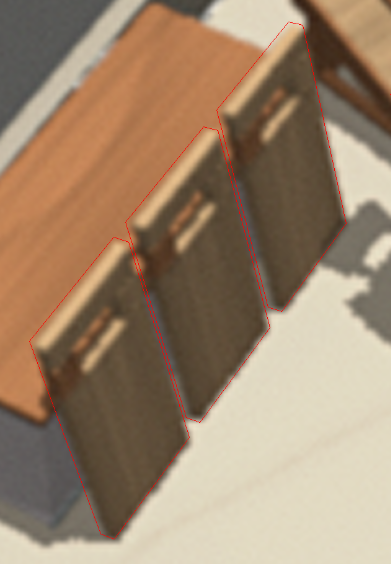

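The overlays agree. All four tins sit at the stop, evenly in line, and the three boards match the leaning model at about 0.2 rad. Handing in.

Run:
```python
from h import *
print(robot.get_obs()["t"],order.job_done())
```

```text
the job is handed in; nothing more can be done
44.7 None
```

I shut the bread bin lid, put all four tins in the tea rack, then leaned the three wooden boards against the bin. I handed the job in at 44.7 s; it gives no verdict.

- **Lid:** I pressed it shut before touching any board. The last picture puts its front edge at about 0.140 m, against 0.137 m for shut.
- **Tins:** there is one tin in each lane. In an overlay of the expected poses, all four sit evenly in line against the stop.
- **Boards:** they stand side by side, tilted about 0.2 rad. While lowering each one I felt both the bin edge and the worktop before letting go.
- **Bystanders:** the mug, mill and shaker read within 4 mm of where they started.

**Disagreements at the last check:**
- The network put the lower edges of two boards at 4–5 mm above the worktop. That is within its error, and the contact forces and overlay say they are down.
- One tin in the third lane read a few millimetres differently in the two cameras (about 12 mm at most), but both pictures show it seated.
- In the top view the arm hid two of the three boards, so those two were checked only in the scene view.

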